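# Hang the visor headband on the drying rail

### The job

Lift the deep lid off the white tub by its knob and set it down gently, knob up, in the middle of the black rubber mat. Then take the visor headband out of the tub and hang it astride the drying rail, arms down either side of the bar, clear of the headband that already hangs there. Do not touch the lamp bar over the tub, and leave the hanging headband and the things on the bench undisturbed.

Things in the scene. Friction and masses are not known exactly. Their poses are not given: they have to be found in the camera images.
- tub: (sizes in mm) fixed white tub, 150 (its x) by 156 (its y), walls 5, rim 80 above the bench, on a steel base plate 170 by 230; origin at the centre of its underside on the bench, z up. Its -x side faces more or less the robot. Two steel posts, 12 diameter, 300 tall, stand at x = 20, y = +-102
- tub_rest (a point): (sizes in mm) upper edge of the sloping steel rest inside the tub, axes as the tub. On it the headband stands with its plane leaning 40 degrees from vertical, crown towards the tub's -x; its lug's centre is 22 from the tub's centre on the -x side, about 110 above the bench (30 above the rim). The rest ends 75 up the headband from the tips, so both x faces of the lug are free
- lid: (sizes in mm) the loose deep lid: a white open-bottomed box, 150 (x) by 156 (y) by 63 high, walls 5, 0.26 kg give or take 30 percent, resting on the tub's rim without any catch; it covers the lug, which reaches about 50 above the rim inside it. Origin at the centre of its underside, z up
- lid_knob (a point): (sizes in mm) centre of the lid's knob head: a black upright cylinder, 28 diameter, 24 high, on a thinner stem; this point lies 27 above the lid's top face and 90 above the lid's underside; axes as the lid
- mat: (sizes in mm) the same mat as mat_top; origin at the centre of its underside
- mat_top (a point): (sizes in mm) centre of the top of a fixed black rubber mat, 170 (x) by 180 (y), 3 thick, lying on the bench
- rail: (sizes in mm) fixed drying rail: a steel bar of 14 diameter along its own y, 280 long, on two upright posts (16 diameter, at its ends, y = +-140, on round feet of 60 diameter); origin on the bench under the middle of the bar
- rail_top (a point): (sizes in mm) middle of the bar's top line, 177 above the bench; axes as the rail
- band: (sizes in mm) the headband to be hung, in the tub under the lid, 0.07 kg give or take 30 percent: a rigid grey plastic inverted U, 128 wide (its y), 18 across (its x, normal to the plane of the U), 136 tall (its z, from arm tips to top). Band 6 thick, inner width 116; the crown is a half circle, its underside 95 above the tips. A lug, 16 (x) by 24 (y), stands on the crown's middle. Origin between the tips of the arms
- band_lug (a point): (sizes in mm) centre of the headband's lug, 118 from the tips of the arms, 23 above the crown's underside; axes as the headband. With the lug held across its x faces the hand points along -z of the headband
- band_crown (a point): (sizes in mm) middle of the crown's underside, where the bar comes to lie; axes as the headband
- band_hung: (sizes in mm) a second, identical headband that already hangs astride the rail, anywhere up to 90 from the middle of the bar to either side: leave it alone; origin between the tips of the arms
- band_hung_lug (a point): (sizes in mm) centre of the second headband's lug, 118 from the tips
- tube_rack_mid (a point): (sizes in mm) bystander: wooden rack with twelve red-capped sample tubes, 64 (x) by 168 (y) by 90 high; this point is 45 up
- glove_box_mid (a point): (sizes in mm) bystander: cardboard box, 100 (x) by 180 (y) by 70 high; this point is 35 up
- jar_mid (a point): (sizes in mm) bystander: capped jar, 54 diameter, 85 high; this point is 42 up
- lamp: (sizes in mm) origin at the middle of the lamp bar over the tub: a white rod along the tub's y, 24 in diameter (28 at its ends), 220 long, axis 300 above the bench and 20 beyond the tub's centre (tub +x). It stops a gripper that comes straight down; one tilted 20 to 45 degrees, its body towards the tub's -x side, passes. Must not be touched

How it is judged:
By the outcome, as a careful person would: the job done as asked, in the order asked, and still so for the second after the job is handed in, with the robot touching nothing.
It also fails if it takes over 72 s, if anything falls off the work surface, if the arm or the gripper's body presses on something with over 40 N, if the wrist force passes 120 N, or if a joint passes its speed limit or range.

### The arm

A 6-joint arm with a two-finger parallel gripper is mounted at the origin on the work surface. World frame = base frame: x ahead of the robot, y to its left, z up, the work surface at z = 0. Lengths are in m, angles in degrees, forces in N, time in s.
With the tool pointing down it reaches from about 0.4 to 0.825 m from the base axis. Payload 7 kg.
Tool frame: the origin (TCP) lies at the very end of the fingers, on their centre line; the grasp point (between the pads) lies 19 mm behind it (r.grasp_offset is the z of the grasp point in the tool frame, in m); z points along the fingers, y is the direction in which the jaws open and shut (so a half turn about z gives the same grasp; the last joint's range is limited). The gripper opens to 88 mm and grips with 3 to 60 N. Pads are 19 mm wide; open, the fingers measure 130 mm over their backs; the gripper's body (78 mm by 193 mm) begins 47 mm behind the grasp point.
Start: joints at [86.465, 20.546, 0.682, 0, -70.136, -16.507], TCP at [0.231, 0.634, 0.227] pointing down, gripper open.
Joint ranges: [-176.03, 176.03], [-82.01, 121.73], [-58.28, 71.71], [-173.87, 95.51], [-174.79, -0.11], [-173.66, 173.66]. Speed limits (degrees/s): [136.94, 136.94, 172.46, 180, 180, 180].

### API

Orientations are given as [roll, pitch, yaw] about the fixed x, y, z axes, in that order (R = Rz(yaw) Ry(pitch) Rx(roll)).
In Python, from plant import r gives the robot as it stands.
- The arm moves only by the tool carry_out, never from a script. Its argument "plan" is a list of rows, each a list of 6 numbers: the shift along the world's x, y, z in m, then the turn, a rotation vector about the world's x, y, z in rad. In form: [[tx, ty, tz, wx, wy, wz], ...]. A call has 1 to 12 rows; each row shifts and turns the pose as measured when the row begins; what a row does not reach is not made up. A row lasts 1/12 s, in which the tool goes at most 41.7 mm and 7.16 degrees, less where a joint would pass 70% of its speed; a pose out of reach is approached as far as the arm can. A call with a gripper value outside its range is refused whole. "fingers" is the closure, from -1 (fully open) to 1 (shut), set as the call begins (left out, the last holds). The fingers move at their own pace and stop on an object; "force" is the grip in N (left out, the last holds). Time passes only in rows, so rows that do not move let the fingers close. It gives the time, the measured TCP pose, the force and the opening at its end, in the units of the state.
- r.get_state(): the state, without advancing time (a new reading comes with each control period).
- r.capture(name): name is "scene" or "top"; returns the picture (480x640x3 uint8, red, green, blue); there is no depth.
- r.camera_model(name): a dict with "fov_y" (degrees; the focal length in pixels is half the picture's height over the tangent of half this angle, whatever the lens; pixels are square), "cx", "cy" (the principal point, pixels), "R" (3x3) and "t" (3): a world point X has camera coordinates R X + t. Camera axes: x right, y down, z forward; pixel columns grow to the right and rows downward; lengths in m; the calibration is good to about 2 mm. A picture is of the moment at which its call begins. camera_model takes no time and is no camera call.
- r.close_job(): hands the job in, once; it reports no verdict.
The state is a dict: "time_s": time; "joints": joint angles; "qd": joint speeds; "joint_torque": joint torques, N m; "tcp_pos": TCP position; "eef_rot": TCP orientation; "contact_force": force on the tool from outside, world axes, zero at the start; "moment": the same for the moment, N m; "gripper_width": finger opening in m.
Only numpy, scipy, OpenCV 4.12 (cv2) and the standard library are available. Lean on these libraries where they do the work, as an engineer would, in place of code of your own. Each camera call takes 0.05 s, during which the arm holds its last target.

## Working session

There is one attempt and no reset: what is moved stays moved. The work goes in short steps, Python scripts to look and compute and a tool call to move; the robot and the scene stay as the last step left them, time stands still between calls to the robot, and variables do not carry over. Pictures are saved under pics/ and viewed, and the job is handed in when it is done.

Besides the shell and the picture viewer there is one more tool, called after "Request:" as name(argument=value, ...), one argument or row to a line, values as JSON. carry_out: Moves the arm, as the interface text tells. Its arguments: {"type":"object","properties":{"plan":{"type":"array"},"fingers":{"type":"number"},"force":{"type":"number"}},"required":["plan"]}

```bash
ls; mkdir -p pics
python3 - <<'E'
from plant import r
import cv2
print(r.get_state(), r.grasp_offset)
for n in("scene","top"):
    cv2.imwrite(f"pics/{n}0.png",r.capture(n)[:,:,::-1]); print(r.camera_model(n))
E
```

```text
pics
{'time_s': 0.0, 'joints': array([ 8.64646829e+01,  2.05908696e+01,  6.33829745e-01, -2.09741383e-02,
       -7.01360669e+01, -1.65062396e+01]), 'qd': array([-0.01942374, -0.04149459, -0.03437404,  0.02648884,  0.01398704,
       -0.02437266]), 'joint_torque': array([ 2.01142997e-03, -5.82726932e+01,  2.93052131e+01,  6.99669465e+00,
        7.07954750e-03, -1.52750772e-04]), 'tcp_pos': array([0.23118306, 0.63365041, 0.22562681]), 'eef_rot': array([ 1.79905128e+02, -7.55166961e-03, -2.00486933e+01]), 'contact_force': array([0.7610566 , 0.00281353, 0.05209983]), 'moment': array([ 0.02658142, -0.05744364, -0.00134841]), 'gripper_width': 0.08811889676342678} -0.0188
{'fov_y': 52.98551076660095, 'cx': 324.7380704415578, 'cy': 247.85381235533472, 'R': array([[-0.86549721,  0.50081197,  0.01009686],
       [ 0.36734368,  0.64828473, -0.66692244],
       [-0.34054837, -0.57351049, -0.74505873]]), 't': array([ 0.42572453, -0.06641509,  1.43668647])}
{'fov_y': 46.346646836099154, 'cx': 320.8526530815117, 'cy': 232.1570761066166, 'R': array([[-0.00759009, -0.99990222, -0.01174482],
       [-0.98559002,  0.00946519, -0.1688867 ],
       [ 0.16898136,  0.01029371, -0.98556549]]), 't': array([0.02283625, 0.50791215, 1.29987759])}
```

View pics/scene0.png

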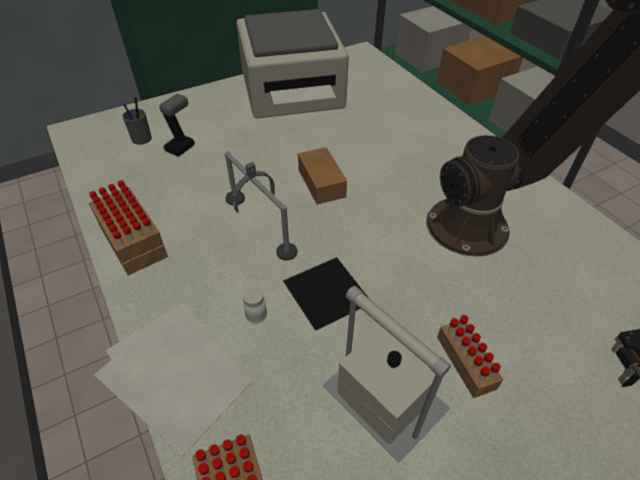

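View pics/top0.png

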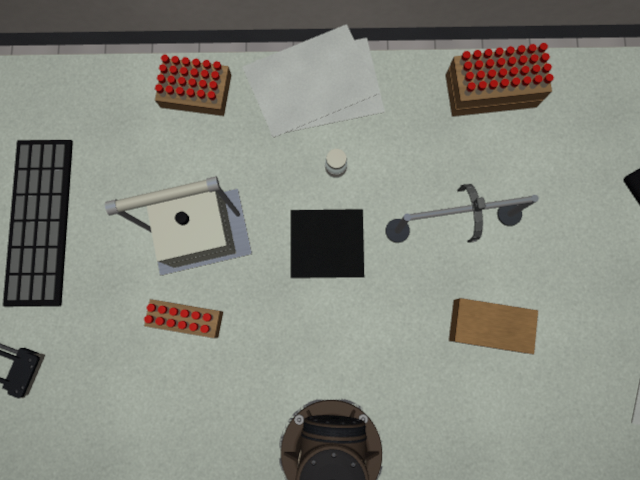

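The top view shows the tub, lid and knob at about (182,218), the lamp from (112,207) to (213,184), the mat at (327,243), the rail from (405,217) to (536,198), and the hung band at about (478,205). I'll zoom in for accurate pixels.

Run:
```python
import cv2
t=cv2.imread("pics/top0.png"); s=cv2.imread("pics/scene0.png")
def crop(im,x,y,w,h,k,n): cv2.imwrite(f"pics/{n}.png",cv2.resize(im[y:y+h,x:x+w],None,fx=k,fy=k,interpolation=cv2.INTER_CUBIC))
crop(t,95,160,160,120,5,"c1"); crop(t,380,160,170,100,4,"c2"); crop(s,210,130,100,140,4,"c3"); crop(s,320,270,140,130,4,"c4")
```

```text
(no output)
```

View pics/c1.png

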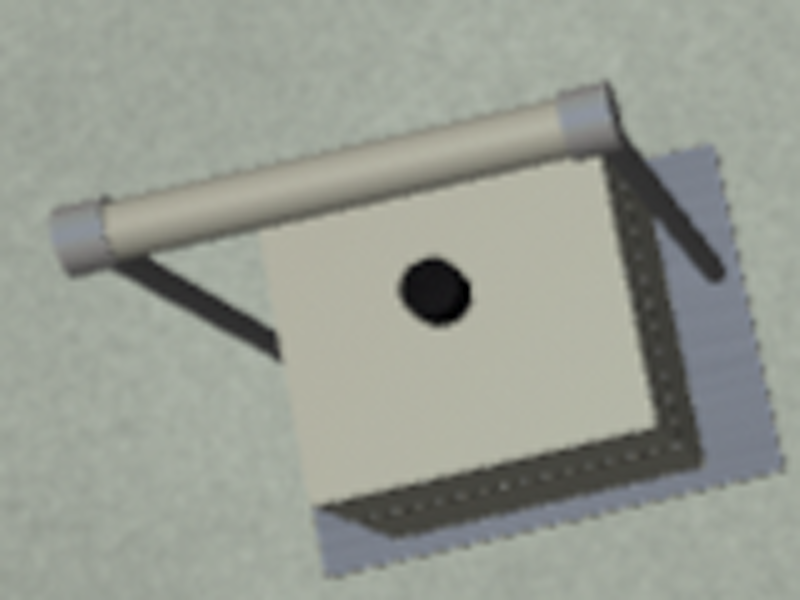

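View pics/c2.png

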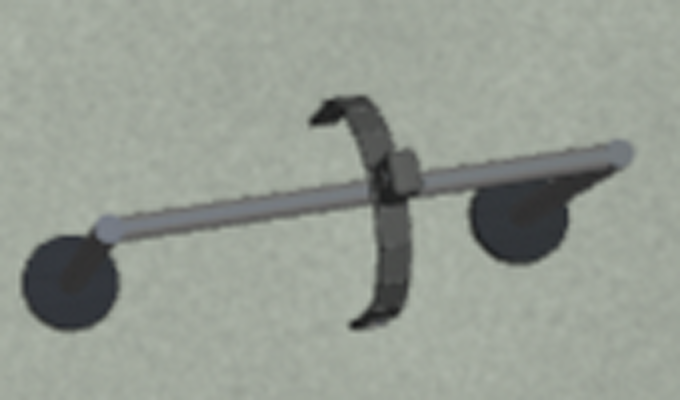

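View pics/c3.png

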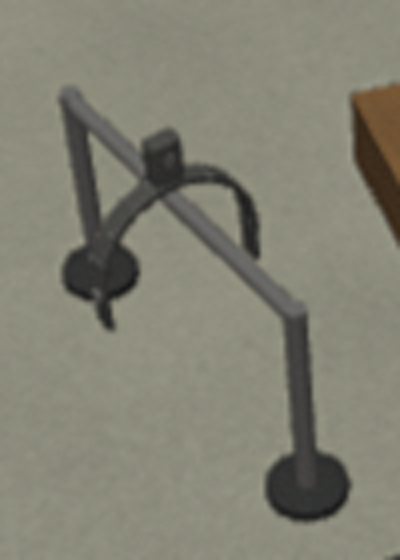

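View pics/c4.png

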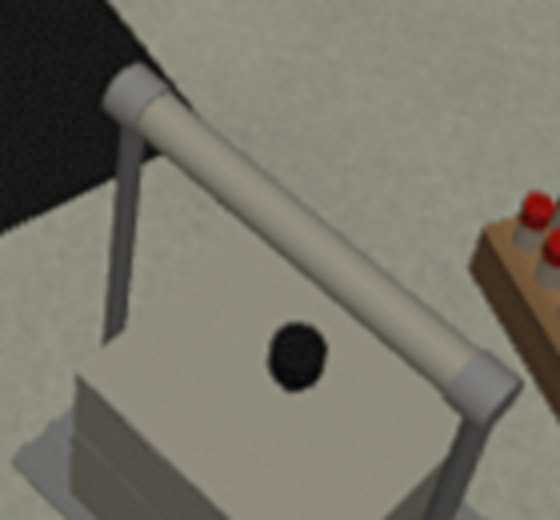

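```bash
cat > h.py <<'E'
import numpy as np,cv2
from plant import r
def K(n):
    m=r.camera_model(n); f=240/np.tan(np.radians(m['fov_y'])/2)
    return np.array([[f,0,m['cx']],[0,f,m['cy']],[0,0,1]]),np.array(m['R']),np.array(m['t'])
def plane(n,uv,z):
    k,R,t=K(n); c=-R.T@t; d=R.T@np.linalg.solve(k,[uv[0],uv[1],1]); return c+d*(z-c[2])/d[2]
def tri(a,b):
    Ps=[];us=[]
    for n,uv in(("top",a),("scene",b)):
        k,R,t=K(n);Ps.append(k@np.c_[R,t])
    X=cv2.triangulatePoints(Ps[0],Ps[1],np.array(a,float).reshape(2,1),np.array(b,float).reshape(2,1))
    return (X[:3]/X[3]).ravel()
def proj(n,X):
    k,R,t=K(n); q=k@(R@np.array(X)+t); return q[:2]/q[2]
E
python3 - <<'E'
from h import *
np.set_printoptions(precision=4,suppress=True)
print("knob",tri((182,218.2),(394.5,359)), plane("top",(182,218.2),.175),plane("scene",(394.5,359),.17))
L=tri((111,207.6),(441.25,367));Rr=tri((212.6,183.4),(354.25,294.25)); print("lamp",L,Rr,np.linalg.norm(L-Rr),(L+Rr)/2,"tub yaw",np.degrees(np.arctan2(*(L-Rr)[:2]*[-1,1])))
A=tri((407,217.25),(284.25,207.5));B=tri((535.5,198.25),(227.5,154.25));print("rail",A,B,np.linalg.norm(A-B),(A+B)/2,np.degrees(np.arctan2(*(A-B)[:2]*[-1,1])))
print("hung lug",tri((481.25,203),(250.5,169.5)))
c=[plane("top",(95+u/5,160+v/5),.143) for u,v in((607,158),(655,428),(312,507))]
print(*c); 
e=c[1]-c[2]; print("lid near edge yaw",np.degrees(np.arctan2(e[0],-e[1])),np.linalg.norm(e)); e=c[0]-c[1]; print(np.degrees(np.arctan2(e[1],e[0])),np.linalg.norm(e))
t=cv2.imread("pics/top0.png"); m=(t[200:290,280:375].max(2)<60).astype(np.uint8)
q=cv2.findContours(m,0,2)[0]; q=max(q,key=cv2.contourArea); b=cv2.minAreaRect(q); p=cv2.boxPoints(b)+[280,200]
P=[plane("top",x,.003) for x in p]; print(p,P,np.mean(P,0),[np.linalg.norm(P[i]-P[i-1]) for i in range(4)])
for n,uv,z in(("jar",(337,158),.085),("rack",(183,310),.09),("rack c1",(146,300),.09),("rack c2",(221,318),.09),("rackc3",(222,308),.09),("box",(495,323),.07)): print(n,plane("top",uv,z))
E
```

```text
knob [0.5202 0.3201 0.1695] [0.5192 0.3186 0.175 ] [0.5204 0.3204 0.17  ]
lamp [0.517  0.4236 0.3028] [0.563  0.227  0.3025] 0.20195525271362758 [0.54   0.3253 0.3026] tub yaw 13.165268404385692
rail [ 0.5161 -0.1692  0.1747] [ 0.556  -0.4503  0.1711] 0.283934051123431 [ 0.536  -0.3098  0.1729] 8.076410853043063
hung lug [ 0.5395 -0.3235  0.199 ]
[0.5858 0.2516 0.143 ] [0.4629 0.2274 0.143 ] [0.4291 0.3781 0.143 ]
lid near edge yaw 12.63039541756005 0.15445076885981543
11.143061586323107 0.1252591823164407
[[291. 210.]
 [363. 210.]
 [363. 277.]
 [291. 277.]] [array([0.5716, 0.0927, 0.003 ]), array([ 0.5698, -0.0862,  0.003 ]), array([ 0.4033, -0.0828,  0.003 ]), array([0.4048, 0.0925, 0.003 ])] [0.4874 0.004  0.003 ] [np.float64(0.16678662586763862), np.float64(0.17892215407782522), np.float64(0.16653271766393118), np.float64(0.17530836975686717)]
jar [ 0.6791 -0.0216  0.085 ]
rack [0.3243 0.3314 0.09  ]
rack c1 [0.3475 0.4165 0.09  ]
rack c2 [0.3057 0.2448 0.09  ]
rackc3 [0.3281 0.2431 0.09  ]
box [ 0.29   -0.3766  0.07  ]
```

```bash
cat >> h.py <<'E'
from scipy.spatial.transform import Rotation as Rn
TC=np.array([.5203,.3205,0]); TY=13.
def fr(yaw): a=np.radians(yaw); return np.array([np.cos(a),np.sin(a),0]),np.array([-np.sin(a),np.cos(a),0]),np.array([0,0,1.])
def pose(gp,yaw,tilt,mode):
    """grasp point gp; tool z tilts toward +x of yaw frame; mode 'h': jaws along -ey ; 'p': jaws in plane"""
    ex,ey,ez=fr(yaw); s,c=np.sin(np.radians(tilt)),np.cos(np.radians(tilt))
    z=s*ex-c*ez; y=-ey if mode=='h' else -(c*ex+s*ez); x=np.cross(y,z)
    R=np.c_[x,y,z]; return np.array(gp)+R@[0,0,.0188],R
def delta(p,R,n=12,quiet=0):
    s=r.get_state(); R0=Rn.from_euler('xyz',s['eef_rot'],degrees=True)
    d=p-s['tcp_pos']; w=(Rn.from_matrix(R)*R0.inv()).as_rotvec()
    nn=max(np.linalg.norm(d)/.0417,np.degrees(np.linalg.norm(w))/7.16)
    print('t',s['time_s'],'d',d.round(4),'w',w.round(4),'minrows %.1f'%nn,'| per row /',n,(d/n).round(4),(w/n).round(4),'F',s['contact_force'].round(1),'j',s['joints'].round(0),'w',round(s['gripper_width'],4))
E
python3 - <<'E'
from h import *
p,R=pose([0,0,0],TY,35,'h'); delta(np.array([.40,.36,.30]),R,12)
E
```

```text
t 0.1 d [ 0.1688 -0.2737  0.0743] w [-0.0366 -0.618   0.559 ] minrows 7.9 | per row / 12 [ 0.0141 -0.0228  0.0062] [-0.0031 -0.0515  0.0466] F [0.2 0.1 0.5] j [ 86.  21.   1.  -0. -70. -17.] w 0.0877
```

Request:
carry_out(
  plan=[
    [0.017, -0.027, 0.008, -0.004, -0.062, 0.056],
    [0.017, -0.027, 0.008, -0.004, -0.062, 0.056],
    [0.017, -0.027, 0.008, -0.004, -0.062, 0.056],
    [0.017, -0.027, 0.008, -0.004, -0.062, 0.056],
    [0.017, -0.027, 0.008, -0.004, -0.062, 0.056],
    [0.017, -0.027, 0.008, -0.004, -0.062, 0.056],
    [0.017, -0.027, 0.008, -0.004, -0.062, 0.056],
    [0.017, -0.027, 0.008, -0.004, -0.062, 0.056],
    [0.017, -0.027, 0.008, -0.004, -0.062, 0.056],
    [0.017, -0.027, 0.008, -0.004, -0.062, 0.056],
  ],
)

```text
time_s: 0.93
tcp_pos: [0.4033, 0.3582, 0.3003]
eef_rot: [178.3, -36.4, 15.5]
contact_force: [3.1, -0.2, 0.7]
gripper_width: 0.0876
```

Run:
```python
from h import *
ex,ey,ez=fr(TY)
p,R=pose([0,0,0],TY,35,'h'); ax=R[:,2]
delta(np.array([.40,.36,.30]),R,12)
K=TC+[0,0,.171]
delta(pose(K-ax*.1,TY,35,'h')[0],R,6)
```

```text
t 0.9333 d [-0.0033  0.0018 -0.0003] w [ 0.0172  0.0292 -0.0272] minrows 0.3 | per row / 12 [-0.0003  0.0001 -0.    ] [ 0.0014  0.0024 -0.0023] F [ 3.1 -0.2  0.7] j [ 79. -11. -51.  49. -46.  -9.] w 0.0876
t 0.9333 d [ 0.0717 -0.0482 -0.0627] w [ 0.0172  0.0292 -0.0272] minrows 2.6 | per row / 6 [ 0.0119 -0.008  -0.0105] [ 0.0029  0.0049 -0.0045] F [ 3.1 -0.2  0.7] j [ 79. -11. -51.  49. -46.  -9.] w 0.0876
```

Request:
carry_out(
  plan=[
    [0.012, -0.008, -0.0105, 0.003, 0.005, -0.0045],
    [0.012, -0.008, -0.0105, 0.003, 0.005, -0.0045],
    [0.012, -0.008, -0.0105, 0.003, 0.005, -0.0045],
    [0.012, -0.008, -0.0105, 0.003, 0.005, -0.0045],
    [0.012, -0.008, -0.0105, 0.003, 0.005, -0.0045],
    [0.012, -0.008, -0.0105, 0.003, 0.005, -0.0045],
    [0, 0, 0, 0, 0, 0],
  ],
)

```text
time_s: 1.52
tcp_pos: [0.4756, 0.298, 0.2352]
eef_rot: [-179.7, -35.2, 13.0]
contact_force: [-1.1, -0.6, 0.1]
gripper_width: 0.0876
```

Run:
```python
from h import *
ex,ey,ez=fr(TY)
p,R=pose([0,0,0],TY,35,'h'); ax=R[:,2]
K=TC+[0,0,.171]
delta(pose(K-ax*.1,TY,35,'h')[0],R,6)
delta(pose(K,TY,35,'h')[0],R,8)
cv2.imwrite("pics/s1.png",r.capture("scene")[:,:,::-1]);cv2.imwrite("pics/t1.png",r.capture("top")[:,:,::-1])
```

```text
t 1.5167 d [-0.0006  0.012   0.0024] w [-0.0054  0.0017 -0.0032] minrows 0.3 | per row / 6 [-0.0001  0.002   0.0004] [-0.0009  0.0003 -0.0005] F [-1.1 -0.6  0.1] j [ 56.  -7. -58.  65. -26. -10.] w 0.0876
t 1.5167 d [ 0.0552  0.0249 -0.0796] w [-0.0054  0.0017 -0.0032] minrows 2.4 | per row / 8 [ 0.0069  0.0031 -0.0099] [-0.0007  0.0002 -0.0004] F [-1.1 -0.6  0.1] j [ 56.  -7. -58.  65. -26. -10.] w 0.0876
```

View pics/s1.png

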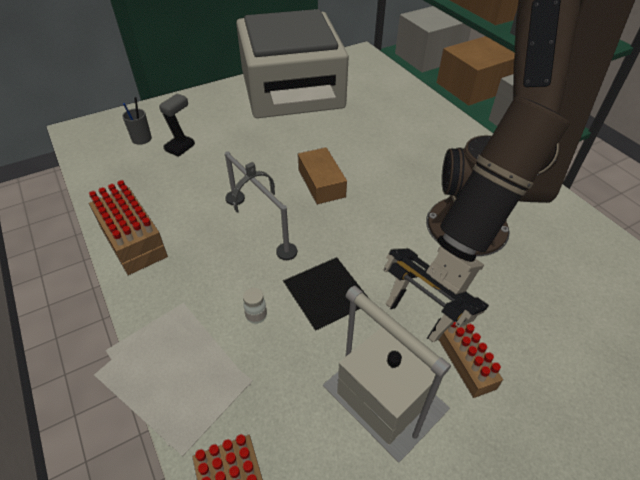

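View pics/t1.png

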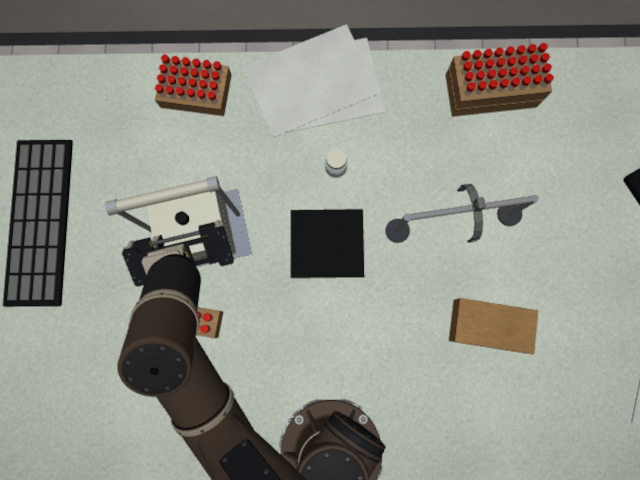

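The pregrasp looks right: open fingers straddle the knob line and the gripper is clear of the lamp. Joint 3 is near its limit here, so I'll move forward onto the knob.

Request:
carry_out(
  plan=[
    [0.002, 0.006, -0.006, -0.002, 0.001, -0.001],
    [0.002, 0.006, -0.006, -0.002, 0.001, -0.001],
    [0.006, 0.003, -0.009, -0.001, 0, -0.001],
    [0.009, 0.002, -0.011, 0, 0, 0],
    [0.009, 0.002, -0.011, 0, 0, 0],
    [0.009, 0.002, -0.011, 0, 0, 0],
    [0.006, 0.0015, -0.008, 0, 0, 0],
    [0, 0, 0, 0, 0, 0],
  ],
)

```text
time_s: 2.28
tcp_pos: [0.5202, 0.3353, 0.1898]
eef_rot: [-179.6, -35.1, 12.9]
contact_force: [0.4, -0.0, 0.9]
gripper_width: 0.0874
```

Run:
```python
from h import *
p,R=pose(TC+[0,0,.171],TY,35,'h')
delta(p,R,4)
```

```text
t 2.2833 d [ 0.0106 -0.0124 -0.0342] w [-0.006   0.     -0.0029] minrows 0.9 | per row / 4 [ 0.0027 -0.0031 -0.0085] [-0.0015  0.     -0.0007] F [ 0.4 -0.   0.9] j [ 40.   2. -58.  95. -15. -28.] w 0.0874
```

```bash
cat > fk.py <<'E'
from h import *
from scipy.optimize import least_squares
s=r.get_state()
D=[([86.465,20.546,.682,0,-70.136,-16.507],[.231,.634,.227],[180,0,-20.05],1),
([79,-11,-51,49,-46,-9],[.4033,.3582,.3003],[178.3,-36.4,15.5],.2),
([56,-7,-58,65,-26,-10],[.4756,.298,.2352],[-179.7,-35.2,13.0],.2),
(s['joints'],s['tcp_pos'],s['eef_rot'],1)]
def Rx(a):return Rn.from_euler('x',a,degrees=True)
def Ry(a):return Rn.from_euler('y',a,degrees=True)
def Rz(a):return Rn.from_euler('z',a,degrees=True)
def fk(q,P,s4,s6):
    o1,a1,lat,h,a2,d4,a3,L,o6=P
    R=Rz(q[0]+o1); p=R.apply([a1,lat,h]); R=R*Ry(q[1]); p=p+R.apply([0,0,a2]); R=R*Ry(-q[2]); p=p+R.apply([d4,0,a3])
    R=R*Rx(s4*q[3])*Ry(-q[4]); p=p+R.apply([L,0,0]); R=R*Rx(s6*q[5]+o6)*Ry(90)
    return p,R
if __name__=="__main__":
  best=None
  for s4 in(1,-1):
    for s6 in(1,-1):
      for o1 in(0,-16.5):
       for o6 in(0,90,-90,180):
        def f(P):
            o=[]
            for q,t,e,w in D:
                p,R=fk(q,P,s4,s6); o+=list(w*(p-t)); o+=list(w*.3*(Rn.from_euler('xyz',e,degrees=True).inv()*R).as_rotvec())
            return o
        S=least_squares(f,[o1,.05,0,.35,.4,.4,0,.25,o6],x_scale=[10,.1,.1,.1,.1,.1,.1,.1,10])
        if best is None or S.cost<best[0]: best=(S.cost,s4,s6,S.x,S.fun)
  print(best[:3],best[3].round(3)); print(np.array(best[4]).reshape(-1,6).round(4))
E
python3 fk.py
```

```text
(np.float64(0.0028410098343499323), -1, -1) [  4.479   0.529  -0.225  -1.03    0.605  -0.253   0.372  -0.256 -85.96 ]
[[-0.0162 -0.0004  0.0018  0.     -0.     -0.0023]
 [-0.0544  0.006  -0.0163  0.0023 -0.0003  0.0013]
 [-0.0266  0.0113 -0.005   0.0022  0.0001  0.0005]
 [ 0.0237 -0.0228  0.0024  0.0135 -0.0006  0.002 ]]
```

```bash
cat > fk2.py <<'E'
from fk import *
E
python3 - <<'E'
from fk import *
s4=s6=-1
for o1 in(0,4.48,-16.5):
    def f(P): 
        return np.concatenate([w*np.degrees((Rn.from_euler('xyz',e,degrees=True).inv()*(Rz(q[0]+P[0])*Ry(q[1]-q[2]+P[3])*Rx(P[2]-q[3])*Ry(-q[4])*Rx(-q[5]+P[1])*Ry(90))).as_rotvec()) for q,t,e,w in D])
    S=least_squares(f,[o1,-90,0,0]); print(S.cost,S.x,S.fun.reshape(-1,3).round(2))
    # linear position fit
    x=S.x; A=[];B=[]
    for q,t,e,w in D:
        R0=Rz(q[0]+x[0]);R1=R0*Ry(q[1]);R2=R1*Ry(-q[2]);R3=R2*Rx(-q[3]);R4=R3*Ry(-q[4])
        M=np.c_[R0.as_matrix(),R1.as_matrix()[:,2],R2.as_matrix()[:,[0,2]],R4.as_matrix()[:,0]]
        M=np.c_[M]
        A.append(w*M);B.append(w*np.array(t))
    A=np.vstack(A);B=np.hstack(B); z=np.linalg.lstsq(A,B,rcond=1e-6)
    print("a1,lat,h,a2,d4,a3,L",z[0].round(3),(A@z[0]-B).reshape(-1,3).round(4),z[3].round(3))
E
```

```text
0.026093864969695103 [ 4.82950226e-02 -8.99624481e+01 -1.28649301e-02  3.89422732e-03] [[-0.    0.01 -0.02]
 [-0.08 -0.07  0.17]
 [-0.09  0.04  0.02]
 [ 0.03 -0.   -0.02]]
a1,lat,h,a2,d4,a3,L [ 0.545 -0.175 -0.937  0.566 -0.225  0.339 -0.241] [[-0.0167  0.0008  0.0019]
 [-0.0557  0.0105 -0.0166]
 [-0.0265  0.0138 -0.0052]
 [ 0.0226 -0.0254  0.0025]] [2.761 2.055 1.453 0.656 0.393 0.129 0.044]
0.02609386496970071 [ 4.82951286e-02 -8.99624480e+01 -1.28649744e-02  3.89425196e-03] [[-0.    0.01 -0.02]
 [-0.08 -0.07  0.17]
 [-0.09  0.04  0.02]
 [ 0.03 -0.   -0.02]]
a1,lat,h,a2,d4,a3,L [ 0.545 -0.175 -0.937  0.566 -0.225  0.339 -0.241] [[-0.0167  0.0008  0.0019]
 [-0.0557  0.0105 -0.0166]
 [-0.0265  0.0138 -0.0052]
 [ 0.0226 -0.0254  0.0025]] [2.761 2.055 1.453 0.656 0.393 0.129 0.044]
0.0260938649696976 [ 4.82951193e-02 -8.99624481e+01 -1.28649044e-02  3.89425681e-03] [[-0.    0.01 -0.02]
 [-0.08 -0.07  0.17]
 [-0.09  0.04  0.02]
 [ 0.03 -0.   -0.02]]
a1,lat,h,a2,d4,a3,L [ 0.545 -0.175 -0.937  0.566 -0.225  0.339 -0.241] [[-0.0167  0.0008  0.0019]
 [-0.0557  0.0105 -0.0166]
 [-0.0265  0.0138 -0.0052]
 [ 0.0226 -0.0254  0.0025]] [2.761 2.055 1.453 0.656 0.393 0.129 0.044]
```

Run:
```python
from fk import *
import itertools
def cols(q):
    R0=Rz(q[0]);R1=R0*Ry(q[1]);R2=R1*Ry(-q[2]);R3=R2*Rx(-q[3]);R4=R3*Ry(-q[4])
    a,b,c,d,e=[x.as_matrix() for x in(R0,R1,R2,R3,R4)]
    return dict(a1=a[:,0],lat=a[:,1],a2=b[:,2],d4=c[:,0],a3=c[:,2],l3=d[:,1],l3z=d[:,2],L=e[:,0],b=e[:,2],h=a[:,2])
for names in(['a1','a2','d4','a3','l3','L','h','lat'],['a2','d4','l3','L','h'],['a2','d4','lat','L','h'],['a2','d4','a3','lat','L','b','h'],['a2','d4','lat','l3','L','b','h'],['a1','a2','d4','lat','L','b','h'],['a1','a2','d4','lat','L','l3z','h']):
    A=np.vstack([w*np.c_[tuple(cols(q)[n] for n in names)] for q,t,e,w in D]);B=np.hstack([w*np.array(t) for q,t,e,w in D])
    z=np.linalg.lstsq(A,B,rcond=1e-6); print(dict(zip(names,z[0].round(3))),(A@z[0]-B).round(4),np.linalg.norm(A@z[0]-B))
```

```text
{'a1': np.float64(0.01), 'a2': np.float64(0.584), 'd4': np.float64(0.46), 'a3': np.float64(-0.003), 'l3': np.float64(-0.19), 'L': np.float64(0.371), 'h': np.float64(0.21), 'lat': np.float64(-0.002)} [ 0.      0.      0.0001 -0.0001 -0.0005 -0.001   0.0006  0.0004  0.0002
 -0.0001  0.      0.0001] 0.0013216669616774646
{'a2': np.float64(0.597), 'd4': np.float64(0.465), 'l3': np.float64(-0.192), 'L': np.float64(0.377), 'h': np.float64(0.204)} [ 0.0001 -0.0001  0.0005  0.0003 -0.0015 -0.0007  0.0006 -0.0002  0.0003
 -0.      0.0002 -0.0004] 0.0019377972352232445
{'a2': np.float64(0.577), 'd4': np.float64(0.483), 'lat': np.float64(-0.059), 'L': np.float64(0.577), 'h': np.float64(0.467)} [-0.1315  0.0182  0.0382  0.0074 -0.0088 -0.0089  0.0061 -0.0127 -0.0085
  0.0426 -0.1317 -0.0347] 0.19979045946364754
{'a2': np.float64(0.831), 'd4': np.float64(-0.033), 'a3': np.float64(0.335), 'lat': np.float64(-0.191), 'L': np.float64(0.586), 'b': np.float64(0.273), 'h': np.float64(-0.291)} [-0.0005  0.      0.0012  0.0064 -0.0079 -0.0003 -0.0011  0.0076  0.0061
 -0.0006 -0.0005 -0.0024] 0.01440032896
[... 195 characters left out ...]
      0.0003  0.0006 -0.0013 -0.0007  0.0008 -0.      0.0004
 -0.0002  0.0002 -0.0003] 0.0018649720492709243
{'a1': np.float64(0.178), 'a2': np.float64(0.222), 'd4': np.float64(0.148), 'lat': np.float64(-0.178), 'L': np.float64(0.624), 'b': np.float64(0.258), 'h': np.float64(0.684)} [-0.0126  0.0066 -0.0093  0.0176  0.0334 -0.0053  0.0139  0.0247  0.0039
 -0.007  -0.0206  0.0096] 0.05594832790917672
{'a1': np.float64(0.387), 'a2': np.float64(0.795), 'd4': np.float64(-0.112), 'lat': np.float64(-0.191), 'L': np.float64(0.547), 'l3z': np.float64(0.251), 'h': np.float64(-0.243)} [-0.0001 -0.0007  0.0013 -0.0074 -0.0083 -0.0014 -0.0054  0.0085  0.0037
  0.0033 -0.0011 -0.0018] 0.01605507896918762
```

```bash
cat > ik.py <<'E'
from fk import Rx,Ry,Rz
from h import *
from scipy.optimize import least_squares
LO=np.array([-176.03,-82.01,-58.28,-173.87,-174.79,-173.66]);HI=np.array([176.03,121.73,71.71,95.51,-.11,173.66])
def fk(q):
    R=Rz(q[0]);p=np.array([0,0,.206]);R=R*Ry(q[1]);p=p+R.apply([0,0,.595]);R=R*Ry(-q[2]);p=p+R.apply([.464,0,0]);R=R*Rx(-q[3]);p=p+R.apply([0,-.191,0]);R=R*Ry(-q[4]);p=p+R.apply([.377,0,0]);return p,R*Rx(-q[5]-90)*Ry(90)
def ik(p,R,q0,m=1.):
    Ri=Rn.from_matrix(R).inv()
    f=lambda q:np.r_[(fk(q)[0]-p)*10,(Ri*fk(q)[1]).as_rotvec()*3]
    S=least_squares(f,np.clip(q0,LO+m+.1,HI-m-.1),bounds=(LO+m,HI-m),x_scale=30,max_nfev=80)
    return S.x,S.cost
def allik(p,R,n=40,seed=0,m=1.):
    g=np.random.default_rng(seed); out=[]
    for _ in range(n):
        q,c=ik(p,R,g.uniform(LO+5,HI-5),m)
        if c<1e-5 and not any(np.abs(q-o).max()<3 for o in out): out.append(q)
    return out
E
python3 - <<'E'
from ik import *
s=r.get_state(); p,R=fk(s['joints']); print(p-s['tcp_pos'])
for tilt in(25,30,35,40):
  for back in(0,.1):
    p,R=pose(TC+[0,0,.171],TY,tilt,'h')
    for flip in(0,1):
        Rf=R@np.diag([-1,-1,1]) if flip else R
        print(tilt,back,flip,[list(q.round(0)) for q in allik(p-R[:,2]*back,Rf)])
E
```

```text
[-0.00105445 -0.00063789  0.00070422]
25 0 0 [[np.float64(54.0), np.float64(7.0), np.float64(-48.0), np.float64(47.0), np.float64(-22.0), np.float64(7.0)]]
25 0 1 [[np.float64(54.0), np.float64(7.0), np.float64(-48.0), np.float64(47.0), np.float64(-22.0), np.float64(-173.0)]]
25 0.1 0 [[np.float64(62.0), np.float64(-2.0), np.float64(-41.0), np.float64(31.0), np.float64(-38.0), np.float64(18.0)]]
25 0.1 1 [[np.float64(62.0), np.float64(-2.0), np.float64(-41.0), np.float64(31.0), np.float64(-38.0), np.float64(-162.0)]]
30 0 0 [[np.float64(42.0), np.float64(5.0), np.float64(-56.0), np.float64(83.0), np.float64(-14.0), np.float64(-19.0)]]
30 0 1 [[np.float64(42.0), np.float64(5.0), np.float64(-56.0), np.float64(83.0), np.float64(-14.0), np.float64(161.0)]]
30 0.1 0 [[np.float64(62.0), np.float64(-5.0), np.float64(-49.0), np.float64(44.0), np.float64(-33.0), np.float64(6.0)]]
30 0.1 1 []
35 0 0 []
35 0 1 []
35 0.1 0 [[np.float64(58.0), np.float64(-6.0), np.float64(-57.0), np.float64(63.0), np.float64(-27.0), np.float64(-10.0)]]
35 0.1 1 [[np.float64(58.0), np.float64(-6.0), np.float64(-57.0), np.float64(63.0), np.float64(-27.0), np.float64(170.0)]]
40 0 0 []
40 0 1 []
40 0.1 0 []
40 0.1 1 []
```

```bash
cat >> ik.py <<'E'
def bpose(gp,yaw,lean,phi,flip=0):
    """band in frame yaw leaning 'lean' (hand tilt); hand turned by phi about band x; gp grasp pt"""
    ex,ey,ez=fr(yaw); s,c=np.sin(np.radians(lean)),np.cos(np.radians(lean))
    bz=-s*ex+c*ez; bx=c*ex+s*ez
    z=Rn.from_rotvec(bx*np.radians(phi)).apply(-bz); y=-bx*(1-2*flip); x=np.cross(y,z)
    return np.array(gp)+z*.0188,np.c_[x,y,z],bz
E
python3 - <<'E'
from ik import *
ex,ey,ez=fr(TY)
for phi in(-40,-30,-20,-10,0,10,20,30):
    lug=TC-.022*ex+[0,0,.110]; 
    bz=bpose(lug,TY,40,0)[2]
    for back in(0,.13):
      p,R,_=bpose(lug+bz*.006+bz*back,TY,40,phi)
      for flip in (0,1):
        print(phi,back,flip,[list(map(int,q)) for q in allik(p,R@np.diag([-1,-1,1]) if flip else R,25)])
E
```

```text
-40 0 0 [[70, 28, -47, 60, -60, -126]]
-40 0 1 [[70, 28, -47, 60, -60, 53]]
-40 0.13 0 [[83, 16, -46, 46, -70, -118]]
-40 0.13 1 [[83, 16, -46, 46, -70, 61]]
-30 0 0 [[65, 21, -54, 73, -50, -131]]
-30 0 1 [[65, 21, -54, 73, -50, 48]]
-30 0.13 0 [[81, 9, -52, 52, -62, -119]]
-30 0.13 1 [[81, 9, -52, 52, -62, 60]]
-20 0 0 []
-20 0 1 []
-20 0.13 0 []
-20 0.13 1 []
-10 0 0 []
-10 0 1 []
-10 0.13 0 []
-10 0.13 1 []
0 0 0 []
0 0 1 []
0 0.13 0 []
0 0.13 1 []
10 0 0 []
10 0 1 []
10 0.13 0 []
10 0.13 1 []
20 0 0 []
20 0 1 []
20 0.13 0 []
20 0.13 1 []
30 0 0 [[23, 10, -28, -75, -23, 65]]
30 0 1 [[23, 10, -28, -75, -23, -114]]
30 0.13 0 []
30 0.13 1 []
```

Run:
```python
from ik import *
ex,ey,ez=fr(TY)
T=27
K=TC-.005*ex+[0,0,.172]
def show(n,p,R,q0):
    q,c=ik(p,R,q0,0.3); print(n,q.round(0),'%.1e'%c); return q
q0=[54,7,-48,47,-22,7]
p,R=pose(K,TY,T,'h'); q=show('knob',p,R,q0); ax=R[:,2]
show('pre',p-ax*.1,R,q)
for d in((-.03,.06),(-.05,.085),(-.07,.115),(-.09,.115),(-.11,.115)): q=show(d,p+d[0]*ex+[0,0,d[1]],R,q)
M=np.array([.4874,.004,0])
for yaw in (13,0):
  for tt in (27,):
    for y,z in((.15,.21),(.08,.21),(0,.21),(0,.13),(0,.095)):
      p,R=pose(M+[-.005,y,z],yaw,tt,'h'); q=show(('mat',yaw,y,z),p,R,q)
```

```text
knob [ 51.   6. -52.  59. -19.  -2.] 2.0e-20
pre [ 63.  -4. -45.  36. -36.  13.] 2.0e-24
(-0.03, 0.06) [ 60.  -1. -47.  40. -31.  10.] 1.3e-27
(-0.05, 0.085) [ 63.  -4. -46.  36. -36.  12.] 5.2e-27
(-0.07, 0.115) [ 67.  -7. -44.  33. -42.  14.] 5.4e-28
(-0.09, 0.115) [ 69.  -9. -45.  33. -43.  11.] 1.4e-25
(-0.11, 0.115) [ 72. -11. -47.  33. -45.   9.] 9.5e-26
('mat', 13, 0.15, 0.21) [ 46.  -9. -56.  38. -24.  24.] 2.6e-27
('mat', 13, 0.08, 0.21) [ 39. -11. -56.  30. -23.  39.] 1.5e-21
('mat', 13, 0, 0.21) [ 28. -12. -52.  17. -24.  61.] 2.1e-23
('mat', 13, 0, 0.13) [ 25.  -3. -58.  20. -10.  60.] 7.5e-03
('mat', 13, 0, 0.095) [ 23.   2. -58.  14.  -5.  67.] 2.0e-02
('mat', 0, 0.15, 0.21) [ 48.  -7. -57.  44. -29.   4.] 3.1e-25
('mat', 0, 0.08, 0.21) [ 41. -10. -58.  40. -27.  15.] 9.9e-05
('mat', 0, 0, 0.21) [ 30. -12. -58.  34. -24.  31.] 1.1e-21
('mat', 0, 0, 0.13) [ 26.  -3. -58.  29. -15.  38.] 4.5e-02
('mat', 0, 0, 0.095) [ 24.   2. -58.  25. -10.  43.] 8.5e-02
```

Run:
```python
from ik import *
M=np.array([.4874,.004,0])
for yaw in (90,75,-90,180):
  ex=fr(yaw)[0]
  for z in(.25,.15,.095):
      p,R=pose(M-.005*ex+[0,0,z],yaw,27,'h'); 
      for f in(0,1): print(yaw,z,f,[list(map(int,q)) for q in allik(p,R@np.diag([-1,-1,1]) if f else R,25,m=3)])
```

```text
90 0.25 0 []
90 0.25 1 [[0, 6, -10, -28, -73, 7]]
90 0.15 0 [[0, 13, -17, -30, -63, -165]]
90 0.15 1 [[0, 13, -17, -30, -63, 14]]
90 0.095 0 [[0, 17, -19, -32, -57, -161]]
90 0.095 1 [[0, 17, -19, -32, -57, 18]]
75 0.25 0 []
75 0.25 1 [[1, 2, -15, -28, -66, -6]]
75 0.15 0 []
75 0.15 1 [[0, 9, -21, -31, -55, 1]]
75 0.095 0 []
75 0.095 1 [[0, 13, -23, -34, -50, 7]]
-90 0.25 0 [[39, 7, -30, 21, -71, -49]]
-90 0.25 1 [[39, 7, -30, 21, -71, 130]]
-90 0.15 0 [[39, 13, -38, 24, -58, -55]]
-90 0.15 1 [[39, 13, -38, 24, -58, 124]]
-90 0.095 0 [[38, 17, -42, 27, -50, -59]]
-90 0.095 1 [[38, 17, -42, 27, -50, 120]]
180 0.25 0 [[17, 20, -1, -7, -94, -105]]
180 0.25 1 [[17, 20, -1, -7, -94, 74]]
180 0.15 0 [[17, 25, -8, -7, -82, -104]]
180 0.15 1 [[17, 25, -8, -7, -82, 75]]
180 0.095 0 [[17, 28, -10, -7, -76, -103]]
180 0.095 1 [[17, 28, -10, -7, -76, 76]]
```

Run:
```python
from ik import *
ex,ey,ez=fr(TY); K=TC-.005*ex+[0,0,.172]
p,R=pose(K,TY,27,'h'); ax=R[:,2]
print(R.round(3))
delta(p-ax*.06,R,6);
```

```text
[[ 0.868  0.225  0.442]
 [ 0.2   -0.974  0.102]
 [ 0.454 -0.    -0.891]]
t 2.2833 d [-0.023  -0.0201  0.0189] w [-0.0376  0.136  -0.0025] minrows 1.1 | per row / 6 [-0.0038 -0.0034  0.0032] [-0.0063  0.0227 -0.0004] F [ 0.4 -0.   0.9] j [ 40.   2. -58.  95. -15. -28.] w 0.0874
```

Request:
carry_out(
  plan=[
    [-0.004, -0.003, 0.003, -0.006, 0.023, 0],
    [-0.004, -0.003, 0.003, -0.006, 0.023, 0],
    [-0.004, -0.003, 0.003, -0.006, 0.023, 0],
    [-0.004, -0.003, 0.003, -0.006, 0.023, 0],
    [-0.004, -0.003, 0.003, -0.006, 0.023, 0],
    [-0.004, -0.003, 0.003, -0.006, 0.023, 0],
    [0, 0, 0, 0, 0, 0],
  ],
)

```text
time_s: 2.87
tcp_pos: [0.489, 0.3248, 0.2116]
eef_rot: [179.9, -27.1, 14.5]
contact_force: [0.7, 1.5, 0.2]
gripper_width: 0.0874
```

Run:
```python
from ik import *
ex,ey,ez=fr(TY); K=TC-.005*ex+[0,0,.172]
p,R=pose(K,TY,27,'h'); ax=R[:,2]
delta(p-ax*.06,R,6); delta(p,R,6)
```

```text
t 2.8667 d [ 0.0082 -0.0096 -0.0029] w [ 0.0006  0.0017 -0.0251] minrows 0.3 | per row / 6 [ 0.0014 -0.0016 -0.0005] [ 0.0001  0.0003 -0.0042] F [0.7 1.5 0.2] j [ 61.  -1. -47.  41. -30.  10.] w 0.0874
t 2.8667 d [ 0.0348 -0.0035 -0.0564] w [ 0.0006  0.0017 -0.0251] minrows 1.6 | per row / 6 [ 0.0058 -0.0006 -0.0094] [ 0.0001  0.0003 -0.0042] F [0.7 1.5 0.2] j [ 61.  -1. -47.  41. -30.  10.] w 0.0874
```

Request:
carry_out(
  plan=[
    [0.004, -0.005, -0.001, 0, 0, -0.0125],
    [0.004, -0.005, -0.002, 0, 0.001, -0.0125],
    [0.005, 0.001, -0.011, 0, 0, 0],
    [0.006, 0.001, -0.011, 0, 0, 0],
    [0.006, 0.001, -0.011, 0, 0, 0],
    [0.006, 0.001, -0.011, 0, 0, 0],
  ],
)

```text
time_s: 3.37
tcp_pos: [0.5184, 0.3232, 0.1669]
eef_rot: [-179.8, -27.5, 13.3]
contact_force: [1.5, 0.5, 0.9]
gripper_width: 0.088
```

Run:
```python
from ik import *
ex,ey,ez=fr(TY); K=TC-.005*ex+[0,0,.172]
p,R=pose(K,TY,27,'h'); delta(p,R,2)
```

```text
t 3.3667 d [ 0.0054 -0.0019 -0.0116] w [-0.0056  0.0075 -0.0079] minrows 0.3 | per row / 2 [ 0.0027 -0.0009 -0.0058] [-0.0028  0.0038 -0.004 ] F [1.5 0.5 0.9] j [ 53.   4. -52.  56. -20.  -0.] w 0.088
```

Request:
carry_out(
  plan=[
    [0.003, -0.001, -0.006, -0.003, 0.004, -0.004],
    [0.002, -0.001, -0.005, -0.003, 0.004, -0.004],
    [0, 0, 0, 0, 0, 0],
  ],
)

```text
time_s: 3.62
tcp_pos: [0.523, 0.3171, 0.1499]
eef_rot: [179.7, -26.6, 13.0]
contact_force: [0.6, -0.7, 0.2]
gripper_width: 0.0877
```

Run:
```python
from ik import *
ex,ey,ez=fr(TY); K=TC-.005*ex+[0,0,.172]
p,R=pose(K,TY,27,'h'); delta(p,R,1)
a=r.capture("scene")[270:430,300:500,::-1];b=r.capture("top")[150:310,80:280,::-1]
cv2.imwrite("pics/k.png",cv2.resize(np.hstack([a,b]),None,fx=2,fy=2,interpolation=2))
```

```text
t 3.6167 d [0.0008 0.0042 0.0053] w [ 0.0066 -0.0053  0.0033] minrows 0.2 | per row / 1 [0.0008 0.0042 0.0053] [ 0.0066 -0.0053  0.0033] F [ 0.6 -0.7  0.2] j [ 51.   6. -53.  59. -19.  -2.] w 0.0877
```

View pics/k.png

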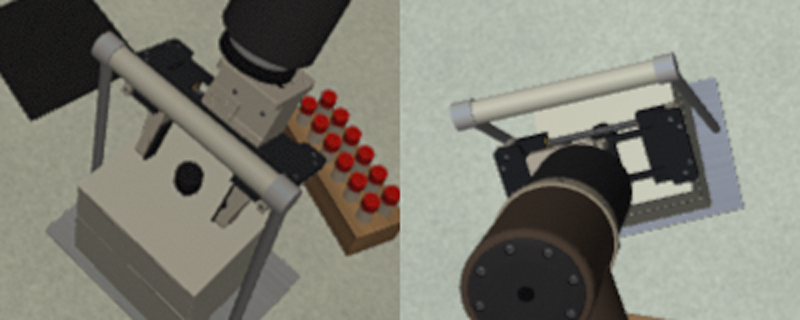

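Request:
carry_out(
  plan=[
    [0.001, 0.004, 0.005, 0.006, -0.005, 0.003],
    [0, 0, 0, 0, 0, 0],
  ],
)

```text
time_s: 3.88
tcp_pos: [0.5243, 0.322, 0.1573]
eef_rot: [-179.9, -27.1, 13.0]
contact_force: [-0.1, 0.9, -0.4]
gripper_width: 0.0878
```

Run:
```python
from ik import *
ex,ey,ez=fr(TY); K=TC-.005*ex+[0,0,.172]
p,R=pose(K,TY,27,'h'); delta(p,R,1)
```

```text
t 3.8833 d [-0.0005 -0.0007 -0.002 ] w [-0.0018  0.0021 -0.0004] minrows 0.1 | per row / 1 [-0.0005 -0.0007 -0.002 ] [-0.0018  0.0021 -0.0004] F [-0.1  0.9 -0.4] j [ 51.   5. -52.  58. -19.  -2.] w 0.0878
```

Request:
carry_out(
  plan=[
    [0, 0, 0, 0, 0, 0],
    [0, 0, 0, 0, 0, 0],
    [0, 0, 0, 0, 0, 0],
    [0, 0, 0, 0, 0, 0],
    [0, 0, 0, 0, 0, 0],
    [0, 0, 0, 0, 0, 0],
    [0, 0, 0, 0, 0, 0],
    [0, 0, 0, 0, 0, 0],
  ],
  fingers=1,
  force=35,
)

```text
time_s: 4.55
tcp_pos: [0.5238, 0.3243, 0.1602]
eef_rot: [-179.7, -27.4, 13.1]
contact_force: [-1.1, 0.0, 0.3]
gripper_width: 0.0398
```

Run:
```python
from ik import *
ex,ey,ez=fr(TY); K=TC-.005*ex+[0,0,.172]
p,R=pose(K,TY,27,'h'); delta(p,R,1)
print(( -.04*ex+.07*ez).round(3))
```

```text
t 4.55 d [-0.     -0.003  -0.0049] w [-0.0056  0.0052 -0.0033] minrows 0.1 | per row / 1 [-0.     -0.003  -0.0049] [-0.0056  0.0052 -0.0033] F [-1.1  0.   0.3] j [ 51.   5. -52.  58. -19.  -2.] w 0.0398
[-0.039 -0.009  0.07 ]
```

Request:
carry_out(
  plan=[
    [0, -0.002, -0.003, -0.005, 0.005, -0.003],
    [0, 0, -0.001, 0, 0, 0],
    [0, 0, 0, 0, 0, 0],
    [0, 0, 0, 0, 0, 0],
    [0, 0, 0, 0, 0, 0],
  ],
)

```text
time_s: 4.97
tcp_pos: [0.524, 0.3219, 0.1562]
eef_rot: [-180.0, -27.0, 13.0]
contact_force: [-2.0, 0.2, 1.5]
gripper_width: 0.0273
```

Run:
```python
from ik import *
ex,ey,ez=fr(TY); K=TC-.005*ex+[0,0,.172]
p,R=pose(K,TY,27,'h'); delta(p,R,1)
```

```text
t 4.9667 d [-0.0003 -0.0006 -0.0009] w [-0.0002  0.0003  0.0005] minrows 0.0 | per row / 1 [-0.0003 -0.0006 -0.0009] [-0.0002  0.0003  0.0005] F [-2.   0.2  1.5] j [ 51.   6. -52.  58. -19.  -2.] w 0.0273
```

Request:
carry_out(
  plan=[
    [0, 0, 0.003, 0, 0, 0],
    [-0.001, 0, 0.006, 0, 0, 0],
    [-0.004, -0.001, 0.008, 0, 0, 0],
    [-0.005, -0.001, 0.009, 0, 0, 0],
    [-0.005, -0.001, 0.009, 0, 0, 0],
    [-0.005, -0.001, 0.009, 0, 0, 0],
    [-0.005, -0.001, 0.009, 0, 0, 0],
    [-0.005, -0.001, 0.009, 0, 0, 0],
  ],
)

```text
time_s: 5.63
tcp_pos: [0.4901, 0.3105, 0.2114]
eef_rot: [179.5, -26.2, 13.0]
contact_force: [0.4, -0.8, -1.3]
gripper_width: 0.027
```

Run:
```python
from ik import *
ex,ey,ez=fr(TY); K=TC-.005*ex+[0,0,.172]
p,R=pose(K,TY,27,'h'); delta(p-.05*ex+.08*ez,R,1); delta(p-.11*ex+.115*ez,R,8)
a=r.capture("scene")[230:430,300:500,::-1];b=r.capture("top")[130:330,80:280,::-1]
cv2.imwrite("pics/l.png",cv2.resize(np.hstack([a,b]),None,fx=2,fy=2,interpolation=2))
```

```text
t 5.6333 d [-0.0151 -0.0005  0.0239] w [ 0.0106 -0.0117  0.0041] minrows 0.7 | per row / 1 [-0.0151 -0.0005  0.0239] [ 0.0106 -0.0117  0.0041] F [ 0.4 -0.8 -1.3] j [ 61.  -1. -47.  39. -32.  11.] w 0.027
t 5.6333 d [-0.0735 -0.014   0.0589] w [ 0.0106 -0.0117  0.0041] minrows 2.3 | per row / 8 [-0.0092 -0.0017  0.0074] [ 0.0013 -0.0015  0.0005] F [ 0.4 -0.8 -1.3] j [ 61.  -1. -47.  39. -32.  11.] w 0.027
```

View pics/l.png

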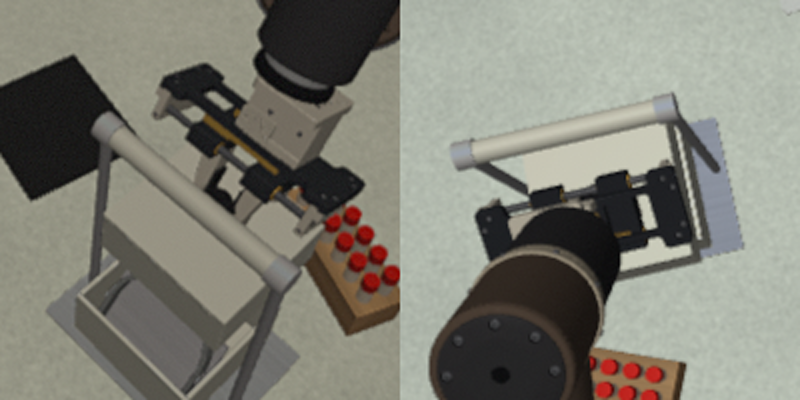

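The lid is held level about 55 mm up, with the tub opening and the band's arms visible below. I'll carry on up and back.

Request:
carry_out(
  plan=[
    [-0.006, -0.001, 0.011, 0.003, -0.003, 0.001],
    [-0.007, -0.001, 0.011, 0.003, -0.003, 0.001],
    [-0.009, -0.002, 0.01, 0.003, -0.003, 0.001],
    [-0.01, -0.002, 0.009, 0, 0, 0],
    [-0.011, -0.002, 0.008, 0, 0, 0],
    [-0.012, -0.002, 0.006, 0, 0, 0],
    [-0.011, -0.002, 0.004, 0, 0, 0],
    [-0.01, -0.002, 0, 0, 0, 0],
  ],
)

```text
time_s: 6.4
tcp_pos: [0.4128, 0.2946, 0.2659]
eef_rot: [179.7, -26.6, 12.9]
contact_force: [0.8, 0.2, -1.4]
gripper_width: 0.0271
```

Run:
```python
from ik import *
ex,ey,ez=fr(TY); K=TC-.005*ex+[0,0,.172]
p,R=pose(K,TY,27,'h'); delta(p-.11*ex+.115*ez,R,1)
M=np.array([.4874,.004,0])
p,R=pose(M+[0,.005,.25],-90,27,'h'); delta(p,R,18)
# path check
s=r.get_state(); q=s['joints']; p0=s['tcp_pos'];R0=Rn.from_euler('xyz',s['eef_rot'],degrees=True); w=(Rn.from_matrix(R)*R0.inv()).as_rotvec()
for t in np.linspace(0,1,10):
    q,c=ik(p0+t*(p-p0),(Rn.from_rotvec(w*t)*R0).as_matrix(),q,.3); print(q.round(0),'%.0e'%c)
```

```text
t 6.4 d [0.0037 0.002  0.0043] w [ 0.0066 -0.0058  0.005 ] minrows 0.1 | per row / 1 [0.0037 0.002  0.0043] [ 0.0066 -0.0058  0.005 ] F [ 0.8  0.2 -1.4] j [ 73. -11. -47.  33. -46.   8.] w 0.0271
t 6.4 d [ 0.0746 -0.2941 -0.0327] w [-4.0000e-04 -1.0100e-02 -1.7927e+00] minrows 14.3 | per row / 18 [ 0.0041 -0.0163 -0.0018] [-0.     -0.0006 -0.0996] F [ 0.8  0.2 -1.4] j [ 73. -11. -47.  33. -46.   8.] w 0.0271
[ 73. -11. -47.  33. -46.   8.] 2e-23
[ 72. -11. -47.  34. -49.  -2.] 6e-22
[ 70. -10. -47.  34. -53. -11.] 2e-27
[ 68.  -8. -46.  33. -57. -19.] 3e-29
[ 65.  -6. -44.  31. -60. -25.] 9e-28
[ 60.  -4. -42.  29. -62. -31.] 2e-26
[ 56.  -1. -40.  28. -65. -36.] 6e-25
[ 51.   1. -37.  26. -67. -41.] 3e-25
[ 45.   4. -34.  24. -69. -46.] 4e-26
[ 39.   7. -30.  22. -72. -50.] 7e-27
```

Request:
carry_out(
  plan=[
    [0, -0.012, 0, 0.003, -0.003, -0.08],
    [0, -0.016, 0, 0.003, -0.003, -0.1],
    [0, -0.016, 0, 0, 0, -0.1],
    [0, -0.016, 0, 0, 0, -0.1],
    [0, -0.016, 0, 0, 0, -0.1],
    [0.002, -0.016, 0, 0, 0, -0.1],
    [0.004, -0.016, 0, 0, 0, -0.1],
    [0.004, -0.016, 0, 0, 0, -0.1],
    [0.006, -0.016, 0, 0, 0, -0.1],
  ],
)

```text
time_s: 7.15
tcp_pos: [0.4276, 0.1479, 0.2604]
eef_rot: [-180.0, -27.2, -39.7]
contact_force: [1.0, 0.8, -0.3]
gripper_width: 0.0268
```

Run:
```python
from ik import *
M=np.array([.4874,.004,0])
p,R=pose(M+[0,.005,.25],-90,27,'h'); delta(p,R,9)
```

```text
t 7.15 d [ 0.0598 -0.1474 -0.0271] w [ 0.0032  0.0016 -0.878 ] minrows 7.0 | per row / 9 [ 0.0066 -0.0164 -0.003 ] [ 0.0004  0.0002 -0.0976] F [ 1.   0.8 -0.3] j [ 67.  -7. -43.  29. -65. -31.] w 0.0268
```

Request:
carry_out(
  plan=[
    [0.007, -0.016, -0.003, 0, 0, -0.098],
    [0.007, -0.016, -0.003, 0, 0, -0.098],
    [0.007, -0.016, -0.003, 0, 0, -0.098],
    [0.007, -0.016, -0.003, 0, 0, -0.098],
    [0.007, -0.016, -0.003, 0, 0, -0.098],
    [0.007, -0.016, -0.003, 0, 0, -0.098],
    [0.007, -0.016, -0.003, 0, 0, -0.098],
    [0.006, -0.016, -0.003, 0, 0, -0.098],
    [0.003, -0.01, -0.002, 0, 0, -0.06],
    [0, 0, 0, 0, 0, 0],
  ],
)

```text
time_s: 7.98
tcp_pos: [0.4918, 0.0002, 0.2242]
eef_rot: [180.0, -27.6, -91.1]
contact_force: [-0.2, 0.2, -2.2]
gripper_width: 0.0269
```

Run:
```python
from ik import *
M=np.array([.4874,.004,0])
p,R=pose(M+[0,.005,.25],-90,27,'h'); delta(p,R,9)
p,R=pose(M+[0,.005,.105],-90,27,'h'); delta(p,R,9)
a=r.capture("scene")[150:450,200:500,::-1];b=r.capture("top")[130:430,180:480,::-1]
cv2.imwrite("pics/m.png",cv2.resize(np.hstack([a,b]),None,fx=1.33,fy=1.33,interpolation=2))
```

```text
t 7.9833 d [-0.0044  0.0002  0.009 ] w [ 0.0097 -0.0008  0.0196] minrows 0.2 | per row / 9 [-0.0005  0.      0.001 ] [ 0.0011 -0.0001  0.0022] F [-0.2  0.2 -2.2] j [ 39.   8. -30.  22. -71. -51.] w 0.0269
t 7.9833 d [-0.0044  0.0002 -0.136 ] w [ 0.0097 -0.0008  0.0196] minrows 3.3 | per row / 9 [-0.0005  0.     -0.0151] [ 0.0011 -0.0001  0.0022] F [-0.2  0.2 -2.2] j [ 39.   8. -30.  22. -71. -51.] w 0.0269
```

View pics/m.png

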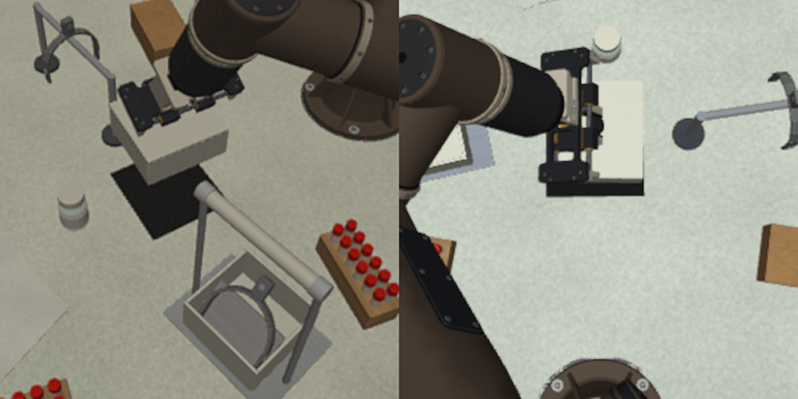

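Run:
```python
from ik import *
im=cv2.imread("pics/m.png")
t=r.capture("top"); cv2.imwrite("pics/t2.png",t[:,:,::-1])
c=t[180:290,310:380,::-1]; cv2.imwrite("pics/m2.png",cv2.resize(c,None,fx=6,fy=6,interpolation=2)[:600])
```

```text
(no output)
```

View pics/m2.png

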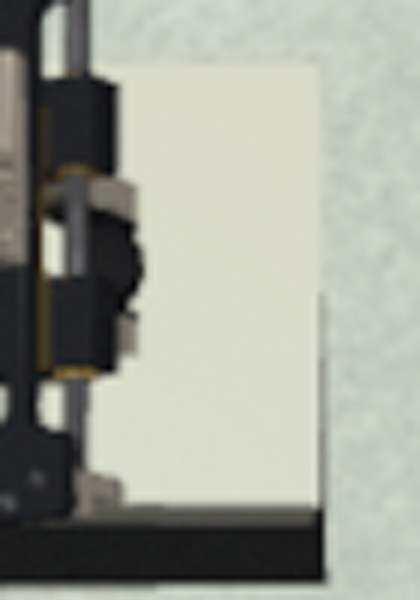

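Run:
```python
from ik import *
s=r.get_state(); zz=s['tcp_pos'][2]+.0167-.029; print(s['tcp_pos'],zz)
a=plane("top",(310+319/6,180+66/6),zz);b=plane("top",(310+319/6,180+505/6),zz); print(a,b,np.linalg.norm(a-b),(a+b)/2+[0,.075,0], np.degrees(np.arctan2(a[1]-b[1],a[0]-b[0])))
M=np.array([.4874,.004,0])
p,R=pose(M+[0,.005,.25],-90,27,'h'); delta(p,R,9)
```

```text
[0.4910326  0.00160795 0.22519184] 0.212891843166099
[ 0.56641119 -0.07340207  0.21289184] [ 0.41105987 -0.07024392  0.21289184] 0.15538341635391684 [0.48873553 0.00317701 0.21289184] -1.1646108732907865
t 8.1333 d [-0.0036 -0.0011  0.0081] w [ 0.009  -0.0002  0.0125] minrows 0.2 | per row / 9 [-0.0004 -0.0001  0.0009] [ 0.001  -0.      0.0014] F [ 0.6  0.8 -1.8] j [ 40.   8. -30.  22. -71. -51.] w 0.0273
```

Request:
carry_out(
  plan=[
    [-0.001, 0, -0.012, 0.003, 0, 0.006],
    [-0.001, 0, -0.016, 0.003, 0, 0.006],
    [-0.001, 0, -0.016, 0.003, 0, 0.002],
    [0, 0, -0.016, 0, 0, 0],
    [0, 0, -0.016, 0, 0, 0],
    [0, 0, -0.016, 0, 0, 0],
    [0, 0, -0.012, 0, 0, 0],
    [0, 0, -0.008, 0, 0, 0],
    [0, 0, -0.005, 0, 0, 0],
  ],
)

```text
time_s: 8.88
tcp_pos: [0.4884, 0.009, 0.1072]
eef_rot: [-179.3, -26.5, -88.7]
contact_force: [-0.1, 1.4, -1.8]
gripper_width: 0.0269
```

Run:
```python
from ik import *
M=np.array([.4874,.004,0])
p,R=pose(M+[0,.005,.0959],-90,27,'h'); delta(p,R,9)
```

```text
t 8.8833 d [-0.001  -0.0085 -0.0281] w [-0.0084  0.0114 -0.0284] minrows 0.7 | per row / 9 [-0.0001 -0.0009 -0.0031] [-0.0009  0.0013 -0.0032] F [-0.1  1.4 -1.8] j [ 40.  15. -41.  26. -54. -58.] w 0.0269
```

Request:
carry_out(
  plan=[
    [0, -0.003, -0.006, -0.003, 0.004, -0.009],
    [0, -0.003, -0.005, -0.003, 0.004, -0.009],
    [0, -0.002, -0.004, -0.002, 0.003, -0.009],
    [0, 0, -0.003, 0, 0, 0],
    [0, 0, 0, 0, 0, 0],
  ],
)

```text
time_s: 9.3
tcp_pos: [0.489, 0.0017, 0.0885]
eef_rot: [-179.9, -27.0, -89.9]
contact_force: [-0.6, -0.1, -2.0]
gripper_width: 0.0273
```

Run:
```python
from ik import *
M=np.array([.4874,.004,0])
p,R=pose(M+[0,.005,.0959],-90,27,'h'); delta(p,R,9)
```

```text
t 9.3 d [-0.0016 -0.0013 -0.0093] w [-0.0007  0.0012 -0.0026] minrows 0.2 | per row / 9 [-0.0002 -0.0001 -0.001 ] [-0.0001  0.0001 -0.0003] F [-0.6 -0.1 -2. ] j [ 39.  17. -42.  27. -52. -59.] w 0.0273
```

Request:
carry_out(
  plan=[
    [-0.001, -0.001, -0.0025, 0, 0, 0],
    [-0.001, 0, -0.0025, 0, 0, 0],
    [0, 0, -0.002, 0, 0, 0],
    [0, 0, -0.0015, 0, 0, 0],
  ],
)

```text
time_s: 9.63
tcp_pos: [0.4876, 0.0008, 0.0799]
eef_rot: [-179.8, -26.9, -90.0]
contact_force: [-0.2, 0.6, -1.7]
gripper_width: 0.0276
```

Request:
carry_out(
  plan=[
    [0, 0, -0.001, 0, 0, 0],
    [0, 0, -0.001, 0, 0, 0],
  ],
)

```text
time_s: 9.8
tcp_pos: [0.4879, 0.0006, 0.0791]
eef_rot: [-179.8, -27.0, -89.9]
contact_force: [-10.1, 7.0, 18.9]
gripper_width: 0.0269
```

Request:
carry_out(
  plan=[
    [0, 0, 0.0005, 0, 0, 0],
    [0, 0, 0, 0, 0, 0],
    [0, 0, 0, 0, 0, 0],
    [0, 0, 0, 0, 0, 0],
    [0, 0, 0, 0, 0, 0],
  ],
  fingers=-0.3,
)

```text
time_s: 10.22
tcp_pos: [0.4887, 0.0011, 0.0806]
eef_rot: [-179.7, -27.0, -89.9]
contact_force: [0.2, -0.3, 0.1]
gripper_width: 0.054
```

Run:
```python
from ik import *
M=np.array([.4874,.004,0])
p,R=pose(M+[0,.005,.0959],-90,27,'h'); delta(p,R,9); print(-R[:,2]*.1)
```

```text
t 10.2167 d [-0.0013 -0.0006 -0.0014] w [-0.0003  0.0053 -0.0037] minrows 0.1 | per row / 9 [-0.0001 -0.0001 -0.0002] [-0.      0.0006 -0.0004] F [ 0.2 -0.3  0.1] j [ 39.  17. -43.  27. -51. -60.] w 0.054
[-2.77989006e-18  4.53990500e-02  8.91006524e-02]
```

Request:
carry_out(
  plan=[
    [0, 0.002, 0.005, 0, 0, 0],
    [0, 0.005, 0.01, 0, 0, 0],
    [0, 0.008, 0.016, 0, 0, 0],
    [0, 0.008, 0.016, 0, 0, 0],
    [0, 0.008, 0.016, 0, 0, 0],
    [0, 0.008, 0.02, 0, 0, 0],
    [0, 0.008, 0.025, 0, 0, 0],
    [0, 0.008, 0.025, 0, 0, 0],
    [0, 0.008, 0.025, 0, 0, 0],
    [0, 0.008, 0.025, 0, 0, 0],
  ],
)

```text
time_s: 11.05
tcp_pos: [0.4827, 0.0716, 0.2691]
eef_rot: [179.5, -27.3, -89.7]
contact_force: [0.1, 0.2, -1.3]
gripper_width: 0.0571
```

Run:
```python
from ik import *
print(r.get_state()['tcp_pos'])
cv2.imwrite("pics/s3.png",r.capture("scene")[:,:,::-1]);t=r.capture("top");cv2.imwrite("pics/t3.png",t[:,:,::-1])
```

```text
[0.48270967 0.07158495 0.26910855]
```

View pics/s3.png

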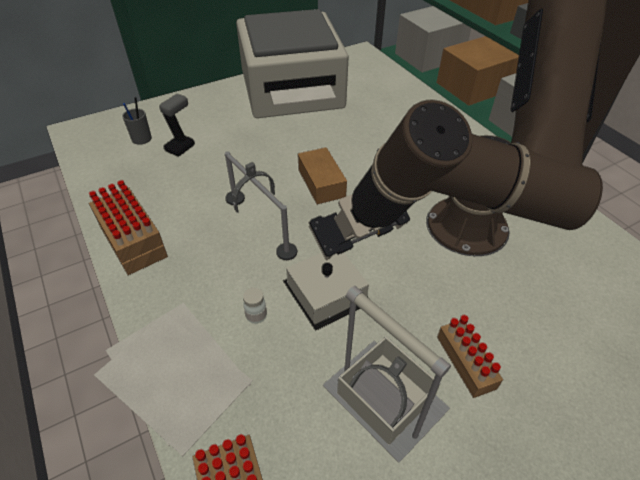

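View pics/t3.png

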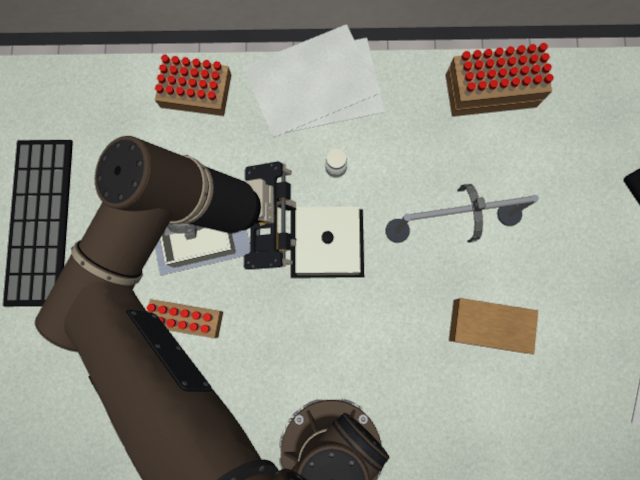

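The lid sits level and square on the mat, knob up at about (327,237) in the top view. The lug shows at about (399,366) in the scene view, so I'll check it against the expected position.

Run:
```python
from ik import *
ex,ey,ez=fr(TY); lug=TC-.022*ex+[0,0,.110]
bz=bpose(lug,TY,40,0)[2]
print(lug,proj("scene",lug),proj("top",lug),'top of lug',proj("scene",lug+bz*.018),proj("top",lug+bz*.018))
print('lid knob',plane("top",(327.5,237.5),.105))
s=cv2.imread("pics/s3.png");t=cv2.imread("pics/t3.png")
cv2.imwrite("pics/lug.png",np.hstack([cv2.resize(s[335:425,330:430],None,fx=5,fy=5,interpolation=2)]))
```

```text
[0.49886386 0.31555108 0.11      ] [398.17500809 366.83132992] [190.3220795  232.44031607] top of lug [402.68043181 360.17749409] [189.83952189 236.33013068]
lid knob [0.48501215 0.00276581 0.105     ]
```

View pics/lug.png

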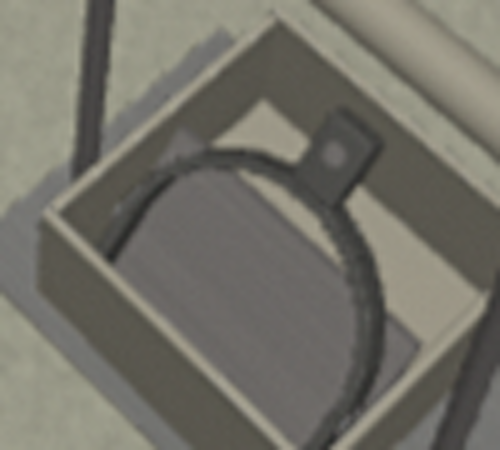

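```bash
cat > col.py <<'E'
from ik import *
def pts(p,R,op=.04):
    """sample gripper body and fingers, world"""
    o=[]
    g=np.linspace
    for y in g(-.0965,.0965,15):
        for x in g(-.039,.039,7):
            for z in g(-.066,-.20,8): o.append((x,y,z))
    h=op/2
    for sgn in(-1,1):
        for y in(h,h+.01,h+.021):
            for x in(-.011,0,.011):
                for z in g(-.066,0,12): o.append((x,sgn*y,z))
    return p+np.array(o)@R.T
def totub(X):
    ex,ey,ez=fr(TY); return (X-TC)@np.c_[ex,ey,ez]
def clear(p,R,op=.04,extra=None):
    X=pts(p,R,op)
    if extra is not None: X=np.vstack([X,extra])
    T=totub(X)
    d=T.copy(); d[:,1]=np.sign(T[:,1])*np.maximum(abs(T[:,1])-.110,0); lamp=np.linalg.norm(d-[.02,0,.3],axis=1).min()-.014
    post=min((np.hypot(T[:,0]-.02,T[:,1]-s*.102)[T[:,2]<.31]).min() if (T[:,2]<.31).any() else 9 for s in(1,-1))-.006
    # tub walls: ring box
    def box(P,c,h): return np.linalg.norm(np.maximum(abs(P-c)-h,0),axis=1).min()
    w=min(box(T,np.array([sx*.0725,0,.04]),np.array([.0025,.078,.04])) for sx in(-1,1)); w=min(w,min(box(T,np.array([0,sy*.0755,.04]),np.array([.075,.0025,.04])) for sy in(-1,1)))
    return dict(lamp=round(lamp,3),post=round(post,3),wall=round(w,3),zmin=round(X[:,2].min(),3))
E
python3 - <<'E'
from col import *
ex,ey,ez=fr(TY); lug=TC-.022*ex+[0,0,.110]; 
_,_,bz=bpose(lug,TY,40,0); bx=np.cos(np.radians(40))*ex+np.sin(np.radians(40))*ez
print('face',proj("scene",lug+.008*bx))
for phi in(-40,-35,-30):
  for back in(0,.05,.13):
    p,R,_=bpose(lug+bz*(.008+back),TY,40,phi)
    q=allik(p,R,12); print(phi,back,[list(map(int,k)) for k in q],clear(p,R))
# rail
RC=np.array([.536,-.310,0]); RY=8.
def hang(off,dz,sgn,phi,flip):
    ex,ey,ez=fr(RY); bx=ey*sgn; gp=RC+ey*off+[0,0,.177+.031+dz]
    z=Rn.from_rotvec(bx*np.radians(phi)).apply([0,0,-1]); y=-bx*(1-2*flip); return gp+z*.0188,np.c_[np.cross(y,z),y,z]
for phi in(-40,-35,-30):
 for sgn in(1,-1):
  for fl in(0,1):
   for dz in(0,.13):
    p,R=hang(.062,dz,sgn,phi,fl); print(phi,sgn,fl,dz,[list(map(int,k)) for k in allik(p,R,15,m=3)])
E
```

```text
face [396.52807568 367.46011229]
-40 0 [[71, 27, -47, 60, -60, -126]] {'lamp': np.float64(0.044), 'post': np.float64(0.004), 'wall': np.float64(0.009), 'zmin': np.float64(0.063)}
-40 0.05 [[75, 23, -47, 54, -63, -123]] {'lamp': np.float64(0.044), 'post': np.float64(0.03), 'wall': np.float64(0.032), 'zmin': np.float64(0.101)}
-40 0.13 [[83, 16, -46, 45, -71, -118]] {'lamp': np.float64(0.051), 'post': np.float64(0.07), 'wall': np.float64(0.107), 'zmin': np.float64(0.162)}
-35 0 [[68, 24, -50, 66, -55, -128]] {'lamp': np.float64(0.044), 'post': np.float64(0.011), 'wall': np.float64(0.014), 'zmin': np.float64(0.067)}
-35 0.05 [[74, 20, -50, 59, -59, -124]] {'lamp': np.float64(0.044), 'post': np.float64(0.035), 'wall': np.float64(0.031), 'zmin': np.float64(0.105)}
-35 0.13 [[83, 12, -49, 48, -66, -119]] {'lamp': np.float64(0.054), 'post': np.float64(0.074), 'wall': np.float64(0.107), 'zmin': np.float64(0.166)}
-30 0 [[65, 21, -54, 73, -51, -130]] {'lamp': np.float64(0.044), 'post': np.float64(0.019), 'wall': np.float64(0.015), 'zmin': np.float64(0.07)}
-30 0.05 [[72, 16, -54, 64, -54, -12
[... 559 characters left out ...]
 0.13 [[-2, 31, 15, 7, -113, 100]]
-35 1 0 0 [[-17, 2, -26, -27, -32, 134]]
-35 1 0 0.13 [[-15, -4, -18, -18, -45, 122]]
-35 1 1 0 [[-17, 2, -26, -27, -32, -45]]
-35 1 1 0.13 [[-15, -4, -18, -18, -45, -57]]
-35 -1 0 0 [[-2, 32, 4, 5, -95, -80]]
-35 -1 0 0.13 [[-2, 28, 13, 6, -109, -79]]
-35 -1 1 0 [[-2, 32, 4, 5, -95, 99]]
-35 -1 1 0.13 [[-2, 28, 13, 6, -109, 100]]
-30 1 0 0 [[-14, 3, -26, -19, -34, 125]]
-30 1 0 0.13 [[-13, -3, -16, -13, -49, 117]]
-30 1 1 0 [[-14, 3, -26, -19, -34, -54]]
-30 1 1 0.13 [[-13, -3, -16, -13, -49, -62]]
-30 -1 0 0 [[-2, 29, 1, 5, -91, -80]]
-30 -1 0 0.13 [[-2, 25, 12, 5, -105, -79]]
-30 -1 1 0 [[-2, 29, 1, 5, -91, 99]]
-30 -1 1 0.13 [[-2, 25, 12, 5, -105, 100]]
```

```bash
cat >> col.py <<'E'
def path(p,R,n=10,op=.057,extra=None):
    s=r.get_state(); q=s['joints'];p0=s['tcp_pos'];R0=Rn.from_euler('xyz',s['eef_rot'],degrees=True); w=(Rn.from_matrix(R)*R0.inv()).as_rotvec()
    for t in np.linspace(0,1,n):
        pp=p0+t*(p-p0);RR=(Rn.from_rotvec(w*t)*R0).as_matrix()
        q,c=ik(pp,RR,q,.3); print(pp.round(3),q.round(0),'%.0e'%c,clear(pp,RR,op))
E
python3 - <<'E'
from col import *
PHI=-32
ex,ey,ez=fr(TY); lug=TC-.022*ex+[0,0,.110]; bz=bpose(lug,TY,40,0)[2]
p,R,_=bpose(lug+bz*(.008+.14),TY,40,PHI)
delta(p,R,15); delta(np.array([.40,.28,.30]),R,15)
path(np.array([.40,.28,.29]),R)
E
```

```text
t 11.15 d [-0.0665  0.2134 -0.0605] w [-0.002  -0.7052  0.1854] minrows 5.8 | per row / 15 [-0.0044  0.0142 -0.004 ] [-0.0001 -0.047   0.0124] F [0.4 0.5 0.2] j [ 46.   8. -23.  19. -80. -53.] w 0.0571
t 11.15 d [-0.0849  0.2067  0.0283] w [-0.002  -0.7052  0.1854] minrows 5.8 | per row / 15 [-0.0057  0.0138  0.0019] [-0.0001 -0.047   0.0124] F [0.4 0.5 0.2] j [ 46.   8. -23.  19. -80. -53.] w 0.0571
[0.485 0.073 0.272] [ 46.   8. -23.  19. -80. -53.] 5e-20 {'lamp': np.float64(0.063), 'post': np.float64(0.118), 'wall': np.float64(0.236), 'zmin': np.float64(0.267)}
[0.475 0.096 0.274] [ 51.   6. -26.  21. -78. -59.] 1e-27 {'lamp': np.float64(0.045), 'post': np.float64(0.101), 'wall': np.float64(0.224), 'zmin': np.float64(0.265)}
[0.466 0.119 0.276] [ 56.   4. -30.  23. -76. -65.] 4e-27 {'lamp': np.float64(0.031), 'post': np.float64(0.088), 'wall': np.float64(0.213), 'zmin': np.float64(0.263)}
[0.457 0.142 0.278] [ 61.   2. -33.  26. -75. -72.] 2e-25 {'lamp': np.float64(0.035), 'post': np.float64(0.081), 'wall': np.float64(0.205), 'zmin': np.float64(0.261)}
[0.447 0.165 0.28 ] [ 66.   
[... 280 characters left out ...]
in': np.float64(0.258)}
[0.428 0.211 0.284] [ 76.   0. -41.  35. -73. -93.] 7e-24 {'lamp': np.float64(0.072), 'post': np.float64(0.084), 'wall': np.float64(0.194), 'zmin': np.float64(0.257)}
[0.419 0.234 0.286] [ 80.   1. -43.  38. -74. -99.] 2e-23 {'lamp': np.float64(0.079), 'post': np.float64(0.098), 'wall': np.float64(0.194), 'zmin': np.float64(0.256)}
[0.409 0.257 0.288] [  84.    2.  -45.   41.  -75. -106.] 2e-23 {'lamp': np.float64(0.085), 'post': np.float64(0.124), 'wall': np.float64(0.194), 'zmin': np.float64(0.255)}
[0.4  0.28 0.29] [  88.    3.  -46.   43.  -76. -112.] 3e-23 {'lamp': np.float64(0.092), 'post': np.float64(0.147), 'wall': np.float64(0.194), 'zmin': np.float64(0.254)}
```

Request:
carry_out(
  plan=[
    [-0.01, 0.016, 0.002, 0, -0.059, 0.015],
    [-0.01, 0.017, 0.002, 0, -0.059, 0.015],
    [-0.01, 0.017, 0.002, 0, -0.059, 0.015],
    [-0.008, 0.017, 0.002, 0, -0.059, 0.015],
    [-0.007, 0.017, 0.002, 0, -0.059, 0.015],
    [-0.007, 0.017, 0.002, 0, -0.059, 0.015],
    [-0.007, 0.017, 0.002, 0, -0.059, 0.015],
    [-0.007, 0.017, 0.002, 0, -0.059, 0.015],
    [-0.007, 0.017, 0.002, 0, -0.059, 0.015],
    [-0.006, 0.017, 0.002, 0, -0.059, 0.015],
    [-0.006, 0.017, 0.002, 0, -0.059, 0.015],
    [-0.004, 0.017, 0.002, 0, -0.05, 0.015],
  ],
  fingers=0.12,
)

```text
time_s: 12.15
tcp_pos: [0.3915, 0.2823, 0.2981]
eef_rot: [-134.1, -22.5, -99.0]
contact_force: [0.7, 0.1, 0.5]
gripper_width: 0.0385
```

Run:
```python
from col import *
PHI=-32
ex,ey,ez=fr(TY); lug=TC-.022*ex+[0,0,.110]; bz=bpose(lug,TY,40,0)[2]
p,R,_=bpose(lug+bz*(.008+.14),TY,40,PHI)
delta(p,R,6)
s=r.capture("scene");t=r.capture("top");cv2.imwrite("pics/s4.png",s[:,:,::-1]);cv2.imwrite("pics/t4.png",t[:,:,::-1])
a=cv2.resize(s[320:440,330:450,::-1],(400,400),interpolation=2);b=cv2.resize(t[170:290,130:250,::-1],(400,400),interpolation=2)
cv2.imwrite("pics/b4.png",np.hstack([a,b]))
```

```text
t 12.15 d [ 0.0269  0.0045 -0.087 ] w [-0.0223  0.0229 -0.0058] minrows 2.2 | per row / 6 [ 0.0045  0.0007 -0.0145] [-0.0037  0.0038 -0.001 ] F [0.7 0.1 0.5] j [  90.    2.  -47.   43.  -77. -114.] w 0.0385
```

View pics/b4.png

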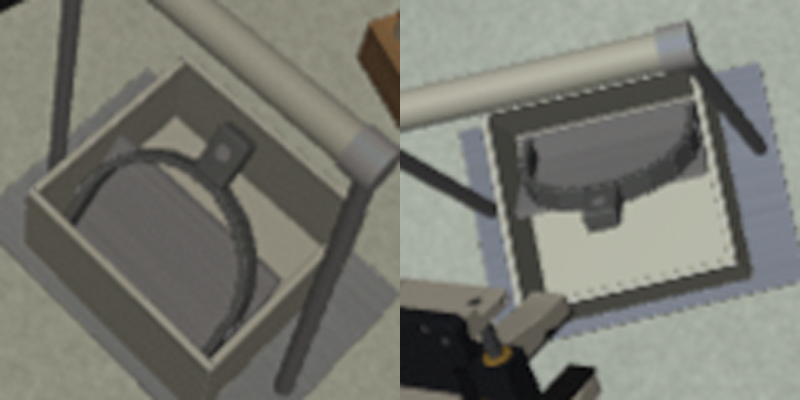

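Run:
```python
from col import *
ex,ey,ez=fr(TY); lug=TC-.022*ex+[0,0,.110]; bx=np.cos(np.radians(40))*ex+np.sin(np.radians(40))*ez;bz=bpose(lug,TY,40,0)[2]
for ds in((396.9,365.3),):
  X=tri((190.6,230.3),ds); d=X-lug; print(X,'rel bx,y,bz',d@bx,d@ey,d@bz)
print('pred face',proj("top",lug+.008*bx),proj("scene",lug+.008*bx))
# lug end corners (top end of lug), upper face: project pred
for sy in(-.012,.012):
  for z in(-.017,.018): print(sy,z,(proj("top",lug+.008*bx+sy*ey+z*bz)-[130,170])/.3+[400,0],(proj("scene",lug+.008*bx+sy*ey+z*bz)-[330,320])/.3)
```

```text
[0.50234623 0.31362457 0.1168394 ] rel bx,y,bz 0.006663576028795909 -0.0026604963142947934 0.0033367954926500657
pred face [189.25529065 229.47692658] [396.52807568 367.46011229]
-0.012 -0.017 [616.06929501 182.36159834] [193.30213258 166.17249224]
-0.012 0.018 [613.29165354 207.03014385] [222.20255344 123.1051563 ]
0.012 -0.017 [582.01470056 190.38282758] [222.15227681 192.1296819 ]
0.012 0.018 [578.41928882 215.25679968] [251.67274734 148.80993254]
```

```bash
cat >> col.py <<'E'
ex,ey,ez=fr(TY); bx0=np.cos(np.radians(40))*ex+np.sin(np.radians(40))*ez; BZ=bpose([0,0,0],TY,40,0)[2]
LUG=TC-.022*ex+[0,0,.110]-.0025*ey+.002*BZ-.001*bx0; PHI=-32
def bp(back): return bpose(LUG+BZ*(.007+back),TY,40,PHI)[:2]
E
python3 - <<'E'
from col import *
p,R=bp(.10); delta(p,R,6); path(p,R,4,.04); print(BZ*.1)
E
```

```text
t 12.25 d [ 0.0512  0.0063 -0.1169] w [-0.0198  0.0221 -0.008 ] minrows 3.1 | per row / 6 [ 0.0085  0.0011 -0.0195] [-0.0033  0.0037 -0.0013] F [ 0.3 -1.  -0.1] j [  90.    2.  -47.   43.  -77. -113.] w 0.0385
[0.391 0.283 0.298] [  90.    2.  -47.   43.  -76. -113.] 9e-19 {'lamp': np.float64(0.107), 'post': np.float64(0.162), 'wall': np.float64(0.205), 'zmin': np.float64(0.261)}
[0.408 0.286 0.259] [  86.    5.  -49.   46.  -71. -116.] 3e-22 {'lamp': np.float64(0.086), 'post': np.float64(0.132), 'wall': np.float64(0.163), 'zmin': np.float64(0.223)}
[0.426 0.288 0.22 ] [  83.    9.  -51.   50.  -66. -118.] 1e-20 {'lamp': np.float64(0.056), 'post': np.float64(0.077), 'wall': np.float64(0.12), 'zmin': np.float64(0.184)}
[0.443 0.29  0.181] [  79.   13.  -53.   55.  -61. -122.] 3e-19 {'lamp': np.float64(0.046), 'post': np.float64(0.063), 'wall': np.float64(0.078), 'zmin': np.float64(0.146)}
[-0.0626313  -0.01445958  0.07660444]
```

Request:
carry_out(
  plan=[
    [0.005, 0.001, -0.012, -0.003, 0.003, -0.001],
    [0.007, 0.001, -0.016, -0.003, 0.003, -0.001],
    [0.007, 0.001, -0.016, -0.003, 0.003, -0.001],
    [0.007, 0.001, -0.016, -0.003, 0.003, -0.001],
    [0.007, 0.001, -0.016, -0.003, 0.003, -0.001],
    [0.006, 0.001, -0.014, -0.003, 0.003, -0.001],
    [0.006, 0.001, -0.01, -0.001, 0.002, -0.001],
    [0.004, 0, -0.007, 0, 0, 0],
    [0, 0, 0, 0, 0, 0],
  ],
)

```text
time_s: 13.0
tcp_pos: [0.4416, 0.2885, 0.1851]
eef_rot: [-135.7, -24.0, -98.7]
contact_force: [-0.3, -1.0, 0.1]
gripper_width: 0.0385
```

Run:
```python
from col import *
p,R=bp(.10); delta(p,R,6); p,R=bp(.03);delta(p,R,6)
```

```text
t 13.0 d [ 0.001   0.0013 -0.0044] w [-0.0005 -0.0062 -0.0004] minrows 0.1 | per row / 6 [ 0.0002  0.0002 -0.0007] [-0.0001 -0.001  -0.0001] F [-0.3 -1.   0.1] j [  79.   12.  -52.   54.  -61. -121.] w 0.0385
t 13.0 d [ 0.0448  0.0114 -0.058 ] w [-0.0005 -0.0062 -0.0004] minrows 1.8 | per row / 6 [ 0.0075  0.0019 -0.0097] [-0.0001 -0.001  -0.0001] F [-0.3 -1.   0.1] j [  79.   12.  -52.   54.  -61. -121.] w 0.0385
```

Request:
carry_out(
  plan=[
    [0.005, 0.002, -0.008, 0, -0.002, 0],
    [0.008, 0.002, -0.01, 0, -0.002, 0],
    [0.008, 0.002, -0.01, 0, -0.002, 0],
    [0.008, 0.002, -0.01, 0, 0, 0],
    [0.007, 0.002, -0.009, 0, 0, 0],
    [0.005, 0.001, -0.006, 0, 0, 0],
    [0, 0, 0, 0, 0, 0],
  ],
)

```text
time_s: 13.58
tcp_pos: [0.4852, 0.3019, 0.1311]
eef_rot: [-135.3, -23.5, -98.8]
contact_force: [-0.2, -1.1, -0.1]
gripper_width: 0.0383
```

Run:
```python
from col import *
p,R=bp(.03); delta(p,R,6); p,R=bp(.0);delta(p,R,6)
s=r.capture("scene");t=r.capture("top")
a=cv2.resize(s[300:420,330:450,::-1],(400,400),interpolation=2);b=cv2.resize(t[170:290,130:250,::-1],(400,400),interpolation=2)
cv2.imwrite("pics/b5.png",np.hstack([a,b]))
```

```text
t 13.5833 d [ 0.0013 -0.002  -0.004 ] w [-0.0069  0.0013 -0.0017] minrows 0.1 | per row / 6 [ 0.0002 -0.0003 -0.0007] [-0.0012  0.0002 -0.0003] F [-0.2 -1.1 -0.1] j [  71.   19.  -53.   65.  -55. -127.] w 0.0383
t 13.5833 d [ 0.0201  0.0024 -0.027 ] w [-0.0069  0.0013 -0.0017] minrows 0.8 | per row / 6 [ 0.0033  0.0004 -0.0045] [-0.0012  0.0002 -0.0003] F [-0.2 -1.1 -0.1] j [  71.   19.  -53.   65.  -55. -127.] w 0.0383
```

View pics/b5.png

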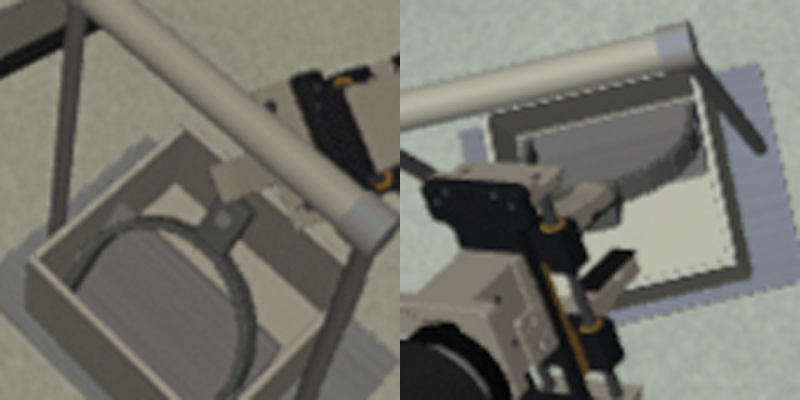

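The lug lies between the two fingers, so I'll move in the last 30 mm.

Request:
carry_out(
  plan=[
    [0.004, 0, -0.006, -0.003, 0, -0.001],
    [0.004, 0.001, -0.005, -0.002, 0, 0],
    [0.004, 0.001, -0.005, 0, 0, 0],
    [0.003, 0, -0.004, 0, 0, 0],
    [0.002, 0, -0.003, 0, 0, 0],
    [0, 0, 0, 0, 0, 0],
  ],
)

```text
time_s: 14.18
tcp_pos: [0.5028, 0.3058, 0.1086]
eef_rot: [-135.2, -23.6, -98.8]
contact_force: [0.5, -0.2, -0.5]
gripper_width: 0.0384
```

Run:
```python
from col import *
p,R=bp(.0);delta(p,R,6)
```

```text
t 14.1833 d [ 0.0024 -0.0016 -0.0045] w [-0.0056  0.0031 -0.003 ] minrows 0.1 | per row / 6 [ 0.0004 -0.0003 -0.0008] [-0.0009  0.0005 -0.0005] F [ 0.5 -0.2 -0.5] j [  68.   22.  -53.   70.  -53. -130.] w 0.0384
```

Request:
carry_out(
  plan=[
    [0.002, -0.001, -0.004, -0.005, 0.003, -0.003],
    [0, 0, 0, 0, 0, 0],
  ],
)

```text
time_s: 14.35
tcp_pos: [0.5051, 0.3043, 0.104]
eef_rot: [-135.3, -24.0, -98.9]
contact_force: [-0.0, -0.6, 0.1]
gripper_width: 0.0383
```

Run:
```python
from col import *
p,R=bp(.0);delta(p,R,6); dd=(p-r.get_state()['tcp_pos']); print('bx,ey,bz',dd@bx0,dd@ey,dd@BZ)
s=r.capture("scene");t=r.capture("top")
a=cv2.resize(s[300:420,330:450,::-1],(400,400),interpolation=2);b=cv2.resize(t[170:290,130:250,::-1],(400,400),interpolation=2)
cv2.imwrite("pics/b6.png",np.hstack([a,b]))
```

```text
t 14.35 d [ 0.0001 -0.0001  0.    ] w [ 0.0003 -0.0003  0.0007] minrows 0.0 | per row / 6 [ 0. -0.  0.] [ 0.     -0.      0.0001] F [-0.  -0.6  0.1] j [  67.   22.  -53.   70.  -53. -130.] w 0.0383
bx,ey,bz 9.562553753903345e-05 -9.217268728104264e-05 -5.4949472004207284e-05
```

View pics/b6.png

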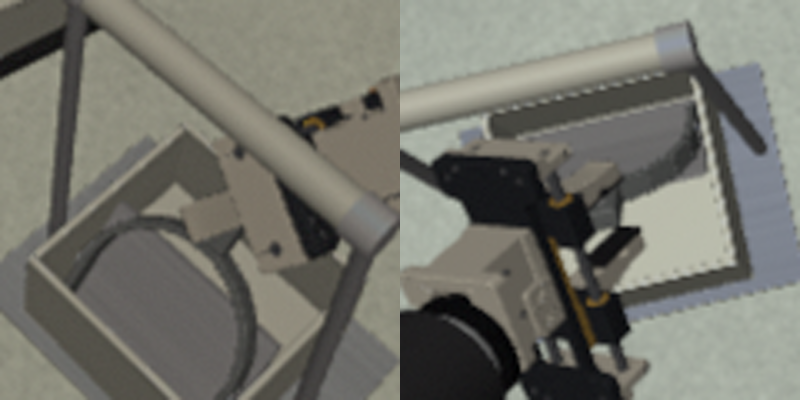

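Request:
carry_out(
  plan=[
    [0, 0, 0, 0, 0, 0],
    [0, 0, 0, 0, 0, 0],
    [0, 0, 0, 0, 0, 0],
    [0, 0, 0, 0, 0, 0],
    [0, 0, 0, 0, 0, 0],
  ],
  fingers=1,
  force=30,
)

```text
time_s: 14.87
tcp_pos: [0.5052, 0.3052, 0.1057]
eef_rot: [-135.2, -23.9, -98.9]
contact_force: [2.6, -0.8, 0.8]
gripper_width: 0.0156
```

Run:
```python
from col import *
p,R=bp(.0);delta(p,R,6); dd=(p-r.get_state()['tcp_pos']); print('bx,ey,bz',dd@bx0,dd@ey,dd@BZ)
```

```text
t 14.8667 d [ 0.0001 -0.0009 -0.0017] w [-0.0014  0.0018 -0.0002] minrows 0.0 | per row / 6 [ 0.     -0.0002 -0.0003] [-0.0002  0.0003 -0.    ] F [ 2.6 -0.8  0.8] j [  67.   22.  -53.   70.  -53. -130.] w 0.0156
bx,ey,bz -0.0011500040147067448 -0.0009312682526324957 -0.0012040359580042436
```

Request:
carry_out(
  plan=[
    [-0.002, -0.001, 0.004, 0, 0, 0],
    [-0.004, -0.001, 0.006, 0, 0, 0],
    [-0.006, -0.001, 0.008, 0, 0, 0],
    [-0.006, -0.0015, 0.0085, 0, 0, 0],
    [-0.0065, -0.0015, 0.008, 0, 0, 0],
    [-0.0065, -0.0015, 0.008, 0, 0, 0],
    [-0.0065, -0.0015, 0.008, 0, 0, 0],
    [-0.0065, -0.0015, 0.008, 0, 0, 0],
  ],
)

```text
time_s: 15.53
tcp_pos: [0.4569, 0.2912, 0.166]
eef_rot: [-135.5, -24.0, -98.9]
contact_force: [0.8, 0.7, -0.3]
gripper_width: 0.0158
```

Run:
```python
from col import *
p,R=bp(.065);delta(p,R,6); dd=(p-r.get_state()['tcp_pos']); print('bx,ey,bz',dd@bx0,dd@ey,dd@BZ)
p,R=bp(.16);delta(p,R,8);path(p,R,5,.016)
s=r.capture("scene");t=r.capture("top")
a=cv2.resize(s[280:420,310:450,::-1],(400,400),interpolation=2);b=cv2.resize(t[150:290,110:250,::-1],(400,400),interpolation=2)
cv2.imwrite("pics/b7.png",np.hstack([a,b]))
```

```text
t 15.5333 d [ 0.0076  0.0036 -0.0122] w [ 0.0006 -0.004   0.0015] minrows 0.4 | per row / 6 [ 0.0013  0.0006 -0.002 ] [ 0.0001 -0.0007  0.0003] F [ 0.8  0.7 -0.3] j [  76.   15.  -53.   57.  -59. -123.] w 0.0158
bx,ey,bz -0.001514540717427969 0.0018123819240243636 -0.014615428328914526
t 15.5333 d [-0.0519 -0.0101  0.0606] w [ 0.0006 -0.004   0.0015] minrows 1.9 | per row / 8 [-0.0065 -0.0013  0.0076] [ 0.0001 -0.0005  0.0002] F [ 0.8  0.7 -0.3] j [  76.   15.  -53.   57.  -59. -123.] w 0.0158
[0.457 0.291 0.166] [  76.   15.  -53.   58.  -59. -123.] 5e-30 {'lamp': np.float64(0.043), 'post': np.float64(0.055), 'wall': np.float64(0.064), 'zmin': np.float64(0.131)}
[0.444 0.289 0.181] [  79.   13.  -53.   55.  -61. -121.] 3e-19 {'lamp': np.float64(0.044), 'post': np.float64(0.063), 'wall': np.float64(0.082), 'zmin': np.float64(0.146)}
[0.431 0.286 0.196] [  81.   11.  -52.   52.  -63. -120.] 2e-19 {'lamp': np.float64(0.051), 'post': np.float64(0.073), 'wall': np.float64(0.101), 'zmin': np.float64(0.162)}
[0.418 0.284 0.211] [  84.    9.  -52.   49.  -66. -119.] 1e-19 {'lamp': np.float64(0.063), 'post': np.float64(0.084), 'wall': np.float64(0.12), 'zmin': np.float64(0.177)}
[0.405 0.281 0.227] [  86.    8.  -51.   47.  -68. -118.] 5e-20 {'lamp': np.float64(0.077), 'post': np.float64(0.105), 'wall': np.float64(0.139), 'zmin': np.float64(0.192)}
```

View pics/b7.png

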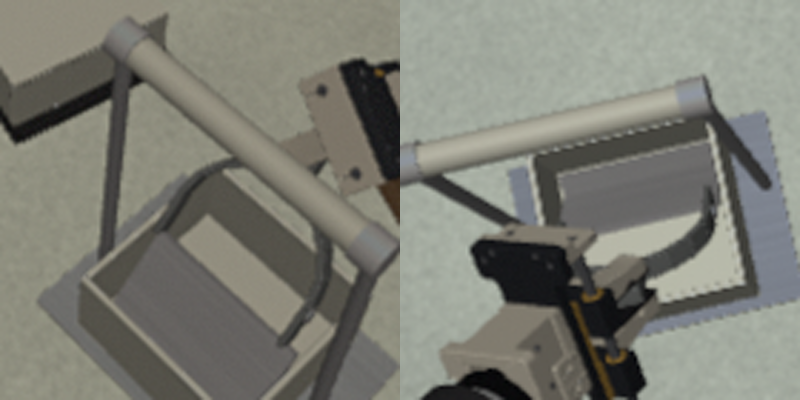

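The band is coming out cleanly in its own plane, so I'll continue.

Request:
carry_out(
  plan=[
    [-0.006, -0.001, 0.008, 0, 0, 0],
    [-0.0065, -0.001, 0.008, 0, 0, 0],
    [-0.0065, -0.0015, 0.008, 0, 0, 0],
    [-0.0065, -0.0015, 0.008, 0, 0, 0],
    [-0.0065, -0.0015, 0.008, 0, 0, 0],
    [-0.0065, -0.0015, 0.009, 0, 0, 0],
    [-0.0065, -0.0015, 0.01, 0, 0, 0],
    [-0.004, -0.001, 0.012, 0, 0, 0],
    [-0.002, -0.001, 0.015, 0, 0, 0],
    [0, 0, 0.018, 0, 0, 0],
    [0, 0, 0.018, 0, 0, 0],
    [0, 0, 0.018, 0, 0, 0],
  ],
)

```text
time_s: 16.63
tcp_pos: [0.4015, 0.276, 0.3059]
eef_rot: [-136.0, -24.4, -98.6]
contact_force: [0.0, -0.3, -0.9]
gripper_width: 0.0157
```

```bash
cat >> col.py <<'E'
RC=np.array([.536,-.310,0]); RY=8.; OFF=.062
# grasp is .007(+) above lug centre along band z -> crown underside 23+9 below grasp point
def hang(dz,off=OFF,phi=PHI):
    rx,ry,_=fr(RY); bx=-ry; gp=RC+ry*off+[0,0,.177+.032+dz]
    z=Rn.from_rotvec(bx*np.radians(phi)).apply([0,0,-1]); y=-bx; return gp+z*.0188,np.c_[np.cross(y,z),y,z]
E
python3 - <<'E'
from col import *
print(r.get_state()['gripper_width'])
p,R=hang(.14); delta(p,R,20); path(p,R,12,.016); print(R.round(2))
s=r.capture("scene");t=r.capture("top");cv2.imwrite("pics/s8.png",s[:,:,::-1]);cv2.imwrite("pics/t8.png",t[:,:,::-1])
E
```

```text
0.015654887490310954
t 16.6333 d [ 0.116  -0.526   0.0272] w [ 0.4372  0.631  -1.5881] minrows 14.1 | per row / 20 [ 0.0058 -0.0263  0.0014] [ 0.0219  0.0315 -0.0794] F [ 0.  -0.3 -0.9] j [  88.    2.  -45.   42.  -77. -109.] w 0.0157
[0.402 0.276 0.306] [  88.    2.  -45.   43.  -77. -109.] 7e-19 {'lamp': np.float64(0.107), 'post': np.float64(0.16), 'wall': np.float64(0.215), 'zmin': np.float64(0.272)}
[0.412 0.228 0.308] [  82.    0.  -42.   38.  -79. -107.] 2e-25 {'lamp': np.float64(0.106), 'post': np.float64(0.136), 'wall': np.float64(0.218), 'zmin': np.float64(0.283)}
[0.423 0.18  0.311] [  75.   -1.  -39.   33.  -80. -105.] 5e-25 {'lamp': np.float64(0.106), 'post': np.float64(0.141), 'wall': np.float64(0.223), 'zmin': np.float64(0.291)}
[0.433 0.133 0.313] [  68.   -1.  -36.   30.  -81. -102.] 3e-24 {'lamp': np.float64(0.106), 'post': np.float64(0.149), 'wall': np.float64(0.235), 'zmin': np.float64(0.295)}
[0.444 0.085 0.316] [ 59.  -0. -32.  26. -82. -98.] 1e-23 {'lamp': np.float64(0.123), 'post': np.float64(0.17), 'wall': np.float64(0.255), 'zmin': np.float64(0.299)}
[0.454 0
[... 491 characters left out ...]
486 -0.107  0.326] [ 21.  11. -11.  14. -92. -83.] 1e-24 {'lamp': np.float64(0.206), 'post': 8.994, 'wall': np.float64(0.346), 'zmin': np.float64(0.316)}
[ 0.496 -0.154  0.328] [ 12.  16.  -3.  11. -97. -81.] 6e-25 {'lamp': np.float64(0.249), 'post': 8.994, 'wall': np.float64(0.387), 'zmin': np.float64(0.32)}
[ 0.507 -0.202  0.331] [   5.   21.    5.    8. -102.  -79.] 9e-25 {'lamp': np.float64(0.3), 'post': 8.994, 'wall': np.float64(0.433), 'zmin': np.float64(0.324)}
[ 0.518 -0.25   0.333] [  -3.   27.   14.    6. -109.  -79.] 2e-24 {'lamp': np.float64(0.355), 'post': 8.994, 'wall': np.float64(0.483), 'zmin': np.float64(0.327)}
[[-0.84 -0.14 -0.52]
 [-0.12  0.99 -0.07]
 [ 0.53  0.   -0.85]]
```

View pics/s8.png

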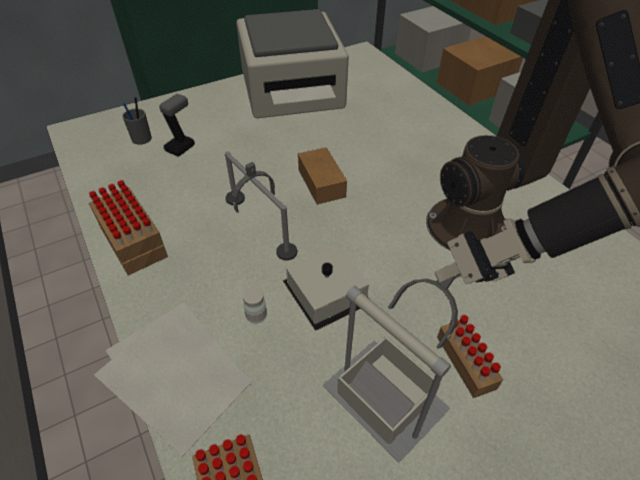

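View pics/t8.png

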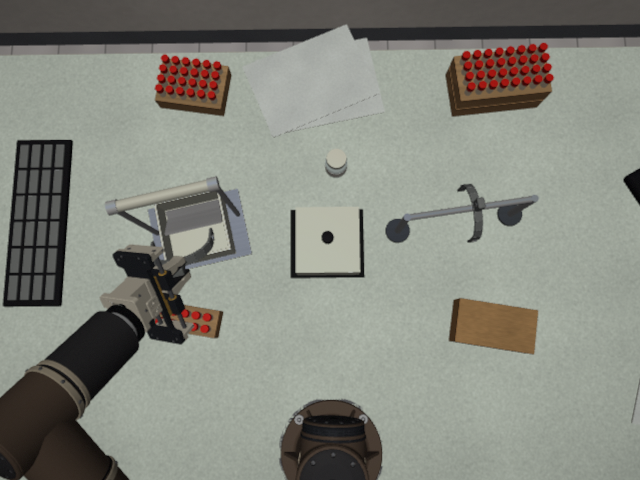

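Request:
carry_out(
  plan=[
    [-0.002, -0.018, 0.003, 0.015, 0.02, -0.05],
    [-0.001, -0.026, 0.003, 0.022, 0.032, -0.08],
    [0, -0.026, 0.002, 0.022, 0.032, -0.08],
    [0, -0.026, 0.002, 0.022, 0.032, -0.08],
    [0.003, -0.026, 0.002, 0.022, 0.032, -0.08],
    [0.006, -0.026, 0.002, 0.022, 0.032, -0.08],
    [0.008, -0.026, 0.002, 0.022, 0.032, -0.08],
    [0.01, -0.026, 0.002, 0.022, 0.032, -0.08],
    [0.01, -0.026, 0.002, 0.022, 0.032, -0.08],
    [0.01, -0.026, 0.002, 0.022, 0.032, -0.08],
  ],
)

```text
time_s: 17.57
tcp_pos: [0.4429, 0.0185, 0.3241]
eef_rot: [-159.5, -21.1, -135.1]
contact_force: [1.0, 1.3, -0.3]
gripper_width: 0.0159
```

Run:
```python
from col import *
p,R=hang(.14); delta(p,R,11)
```

```text
t 17.5667 d [ 0.0746 -0.2685  0.009 ] w [ 0.2089  0.3198 -0.7962] minrows 7.1 | per row / 11 [ 0.0068 -0.0244  0.0008] [ 0.019   0.0291 -0.0724] F [ 1.   1.3 -0.3] j [ 47.   0. -26.  20. -86. -93.] w 0.0159
```

Request:
carry_out(
  plan=[
    [0.007, -0.024, 0.001, 0.019, 0.029, -0.072],
    [0.007, -0.024, 0.001, 0.019, 0.029, -0.072],
    [0.007, -0.024, 0.001, 0.019, 0.029, -0.072],
    [0.007, -0.024, 0.001, 0.019, 0.029, -0.072],
    [0.007, -0.024, 0.001, 0.019, 0.029, -0.072],
    [0.007, -0.024, 0.001, 0.019, 0.029, -0.072],
    [0.007, -0.024, 0.001, 0.019, 0.029, -0.072],
    [0.007, -0.024, 0.001, 0.019, 0.029, -0.072],
    [0.007, -0.024, 0.001, 0.019, 0.029, -0.072],
    [0.005, -0.018, 0.001, 0.014, 0.022, -0.055],
    [0.002, -0.008, 0, 0.006, 0.01, -0.025],
    [0, 0, 0, 0, 0, 0],
  ],
)

```text
time_s: 18.57
tcp_pos: [0.5155, -0.2442, 0.3206]
eef_rot: [-179.7, -32.0, -171.4]
contact_force: [0.2, -0.1, 0.3]
gripper_width: 0.0155
```

Run:
```python
from col import *
p,R=hang(.14); delta(p,R,1)
s=r.capture("scene");t=r.capture("top");cv2.imwrite("pics/s9.png",s[:,:,::-1]);cv2.imwrite("pics/t9.png",t[:,:,::-1])
a=cv2.resize(s[90:270,190:370,::-1],(400,400),interpolation=2);b=cv2.resize(t[120:300,370:550,::-1],(400,400),interpolation=2)
cv2.imwrite("pics/b9.png",np.hstack([a,b]))
```

```text
t 18.5667 d [ 0.002  -0.0058  0.0124] w [ 0.0047  0.0008 -0.0132] minrows 0.3 | per row / 1 [ 0.002  -0.0058  0.0124] [ 0.0047  0.0008 -0.0132] F [ 0.2 -0.1  0.3] j [  -2.   26.   12.    6. -107.  -79.] w 0.0155
```

View pics/b9.png

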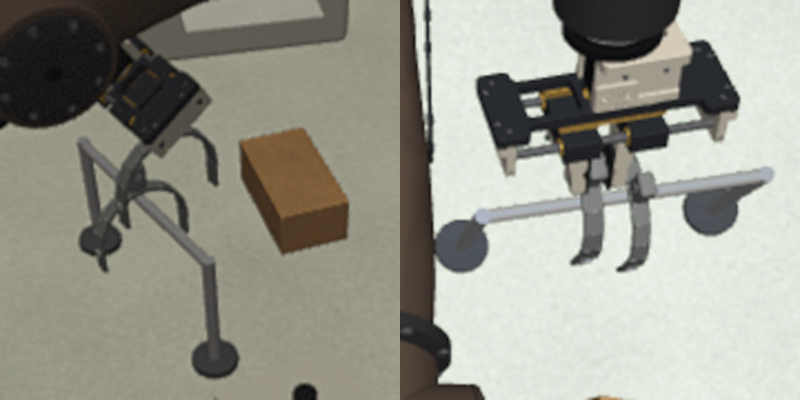

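Request:
carry_out(
  plan=[
    [0.001, -0.003, 0, 0.003, 0.001, -0.007],
    [0.001, -0.002, 0, 0.002, 0, -0.006],
    [0, 0, -0.008, 0, 0, 0],
    [0, 0, -0.012, 0, 0, 0],
    [0, 0, -0.012, 0, 0, 0],
    [0, 0, -0.012, 0, 0, 0],
    [0, 0, -0.01, 0, 0, 0],
    [0, 0, -0.005, 0, 0, 0],
    [0, 0, 0, 0, 0, 0],
  ],
)

```text
time_s: 19.42
tcp_pos: [0.5166, -0.2418, 0.2577]
eef_rot: [-180.0, -31.7, -171.2]
contact_force: [0.6, -0.3, -1.6]
gripper_width: 0.0156
```

Run:
```python
from col import *
p,R=hang(.0); delta(p,R,1)
s=r.capture("scene");t=r.capture("top")
a=cv2.resize(s[90:270,190:370,::-1],(400,400),interpolation=2);b=cv2.resize(t[120:300,370:550,::-1],(400,400),interpolation=2)
cv2.imwrite("pics/b10.png",np.hstack([a,b]))
```

```text
t 19.4167 d [ 0.001  -0.0082 -0.0646] w [-0.0006  0.006  -0.0134] minrows 1.6 | per row / 1 [ 0.001  -0.0082 -0.0646] [-0.0006  0.006  -0.0134] F [ 0.6 -0.3 -1.6] j [  -2.   28.    6.    6. -100.  -80.] w 0.0156
```

View pics/b10.png

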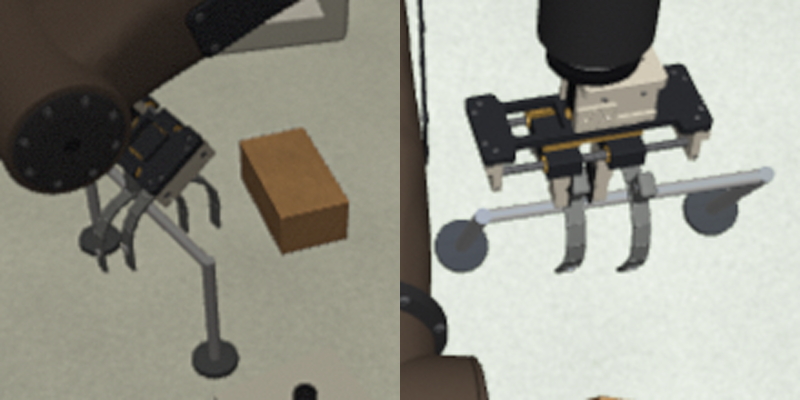

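Request:
carry_out(
  plan=[
    [0, -0.002, -0.008, 0, 0.003, -0.007],
    [0, -0.001, -0.01, 0, 0.003, -0.006],
    [0, 0, -0.01, 0, 0, 0],
    [0, 0, -0.008, 0, 0, 0],
    [0, 0, -0.006, 0, 0, 0],
    [0, 0, -0.004, 0, 0, 0],
    [0, 0, 0, 0, 0, 0],
  ],
)

```text
time_s: 20.1
tcp_pos: [0.5174, -0.2458, 0.2089]
eef_rot: [-180.0, -31.8, -172.1]
contact_force: [0.3, -0.0, -1.3]
gripper_width: 0.0157
```

Run:
```python
from col import *
p,R=hang(.0); delta(p,R,1)
```

```text
t 20.1 d [ 0.0001 -0.0042 -0.0159] w [0.0003 0.0029 0.0016] minrows 0.4 | per row / 1 [ 0.0001 -0.0042 -0.0159] [0.0003 0.0029 0.0016] F [ 0.3 -0.  -1.3] j [ -2.  30.   3.   5. -95. -81.] w 0.0157
```

Request:
carry_out(
  plan=[
    [0, 0, -0.004, 0, 0, 0],
    [0, 0, -0.003, 0, 0, 0],
    [0, 0, -0.003, 0, 0, 0],
    [0, 0, -0.002, 0, 0, 0],
  ],
)

```text
time_s: 20.43
tcp_pos: [0.5178, -0.2459, 0.1963]
eef_rot: [-179.9, -31.8, -172.1]
contact_force: [0.0, -0.2, -1.8]
gripper_width: 0.0158
```

Request:
carry_out(
  plan=[
    [0, 0, -0.002, 0, 0, 0],
    [0, 0, -0.001, 0, 0, 0],
  ],
)

```text
time_s: 20.6
tcp_pos: [0.5179, -0.2461, 0.1939]
eef_rot: [-179.9, -31.8, -172.1]
contact_force: [-0.7, 2.4, 7.5]
gripper_width: 0.0157
```

Request:
carry_out(
  plan=[
    [0, 0, 0, 0, 0, 0],
    [0, 0, 0, 0, 0, 0],
    [0, 0, 0, 0, 0, 0],
    [0, 0, 0, 0, 0, 0],
  ],
  fingers=0.15,
)

```text
time_s: 20.93
tcp_pos: [0.5182, -0.2461, 0.1946]
eef_rot: [-179.8, -31.7, -172.1]
contact_force: [-0.1, -0.0, 0.2]
gripper_width: 0.035
```

Run:
```python
from col import *
p,R=hang(.0); delta(p,R,1); print(-R[:,2]*.1)
s=r.capture("scene");t=r.capture("top")
a=cv2.resize(s[90:270,190:370,::-1],(400,400),interpolation=2);b=cv2.resize(t[120:300,370:550,::-1],(400,400),interpolation=2)
cv2.imwrite("pics/b11.png",np.hstack([a,b]))
```

```text
t 20.9333 d [-0.0007 -0.0039 -0.0015] w [0.0018 0.0053 0.0005] minrows 0.1 | per row / 1 [-0.0007 -0.0039 -0.0015] [0.0018 0.0053 0.0005] F [-0.1 -0.   0.2] j [ -2.  30.   2.   5. -93. -81.] w 0.035
[0.05247621 0.00737505 0.08480481]
```

View pics/b11.png

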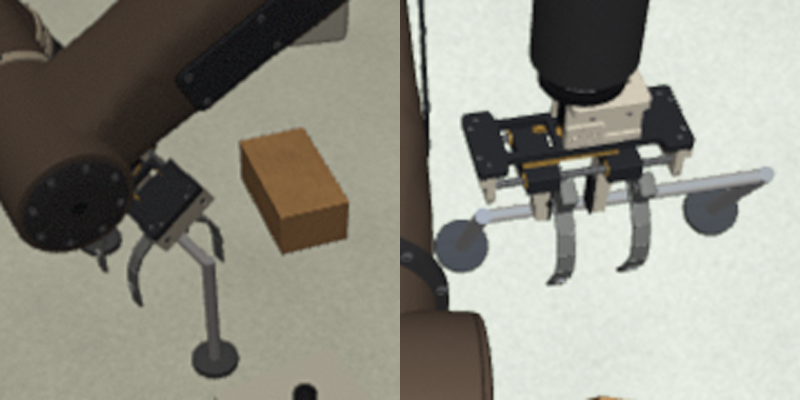

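Request:
carry_out(
  plan=[
    [0.002, 0, 0.004, 0, 0, 0],
    [0.004, 0, 0.007, 0, 0, 0],
    [0.005, 0.001, 0.009, 0, 0, 0],
    [0.006, 0.001, 0.01, 0, 0, 0],
    [0.006, 0.001, 0.012, 0, 0, 0],
    [0.006, 0, 0.018, 0, 0, 0],
    [0.006, 0, 0.022, 0, 0, 0],
    [0.004, 0, 0.025, 0, 0, 0],
    [0, 0, 0.025, 0, 0, 0],
    [0, 0, 0.025, 0, 0, 0],
    [0, 0, 0.015, 0, 0, 0],
  ],
)

```text
time_s: 21.95
tcp_pos: [0.5603, -0.2422, 0.3782]
eef_rot: [-179.9, -31.9, -172.1]
contact_force: [0.1, 0.1, 0.4]
gripper_width: 0.0371
```

Run:
```python
from col import *
print(r.get_state()['tcp_pos'])
s=r.capture("scene");t=r.capture("top")
cv2.imwrite("pics/s12.png",s[:,:,::-1]);cv2.imwrite("pics/t12.png",t[:,:,::-1])
```

```text
[ 0.56026437 -0.24222101  0.37819798]
```

View pics/s12.png

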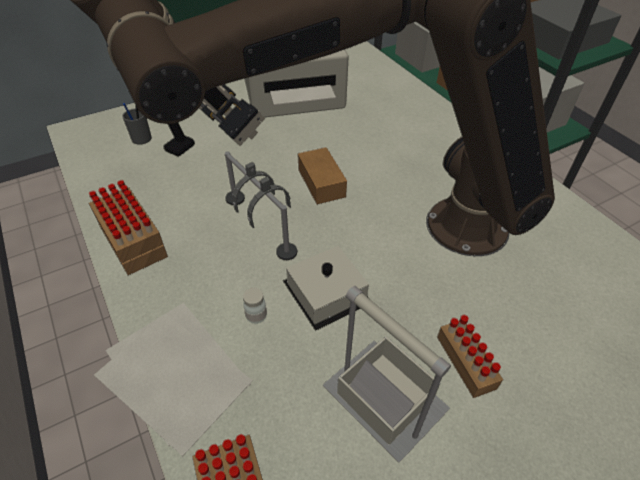

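View pics/t12.png

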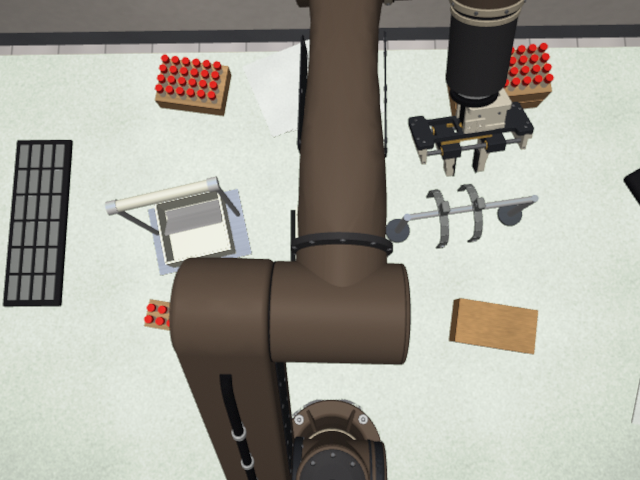

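Both bands now hang apart, with crowns on the bar and the gripper clear. I'll let it settle, check for swing and changes, then hand in.

Request:
carry_out(
  plan=[
    [0, 0, 0.01, 0, 0, 0],
    [0, 0, 0, 0, 0, 0],
    [0, 0, 0, 0, 0, 0],
    [0, 0, 0, 0, 0, 0],
    [0, 0, 0, 0, 0, 0],
    [0, 0, 0, 0, 0, 0],
  ],
)

```text
time_s: 22.55
tcp_pos: [0.5612, -0.2416, 0.3883]
eef_rot: [-179.9, -31.8, -172.1]
contact_force: [-0.3, 0.2, -0.4]
gripper_width: 0.0375
```

Run:
```python
from col import *
t=r.capture("top")[:,:,::-1];s=r.capture("scene")[:,:,::-1]; t0=cv2.imread("pics/t12.png");s0=cv2.imread("pics/s12.png")
print('swing diff',np.abs(t[185:255,425:490].astype(int)-t0[185:255,425:490]).mean(),np.abs(s[155:235,225:300].astype(int)-s0[155:235,225:300]).mean())
i=cv2.imread("pics/scene0.png")
for n,(a,b,c,d) in dict(jar=(285,325,235,275),hung=(160,215,232,262),rack=(310,395,435,505),box=(145,205,295,350)).items(): print(n,np.abs(s[a:b,c:d].astype(int)-i[a:b,c:d]).mean())
print('knob',plane("scene",(327,267),.105))
a=cv2.resize(s[140:260,200:320],(400,400),interpolation=2);b=cv2.resize(s[230:350,270:390],(400,400),interpolation=2)
cv2.imwrite("pics/f.png",np.hstack([a,b]))
```

```text
swing diff 0.3566300366300366 1.0658888888888889
jar 7.857708333333333
hung 12.552323232323232
rack 6.403641456582633
box 6.156464646464647
knob [0.48996726 0.00571617 0.105     ]
```

View pics/f.png

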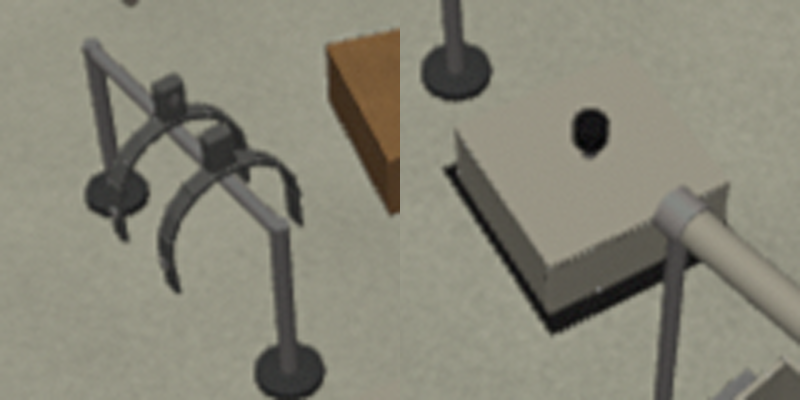

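```bash
python3 -c "
from plant import r
print(r.close_job())"
```

```text
the job is handed in; nothing more can be done
None
```

I lifted the lid off by its knob with the hand tilted under the lamp bar and set it down level on the mat, knob up. I then drew the headband out of the tub by its lug and hung it astride the rail. The job was handed in at about 22.6 s, with the gripper open and clear of everything; no verdict was given.

**Lid:** The knob measured within about 3 mm of the mat's centre in both views. The two views disagreed with each other by about 5 mm, and some mat shows all round the lid. The set-down peaked at about 19 N on the wrist (its upward part; about 22 N in all), so it was a little firm.

**Headband:** It touched the bar at the predicted height with about 7.5 N. It hangs still, roughly 80 mm along the bar from the other headband (from the commanded pose).

**Other things:**
- The hung headband's lug is at its starting pixel to within about 1 px.
- The image-difference check on the jar, rack and box gave 6–8 grey levels. I put this down to exposure, as the pictures show no movement.
- The same check on the hung headband read higher (12.6), because the new headband is partly in that window.
- The lamp was never meant to be touched; I saw no contact in the pictures or the force readings taken at the end of each move.

**Trouble on the way:** The first approach, at 35° tilt, ran joints 3 and 4 almost to their limits, so I backed off. I used 27° for the knob and took the headband with the hand turned sideways.

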